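# Bring a plain shaft by way of the V rest to the roll-check stand

## Robot

A 7-joint arm with a two-finger parallel gripper is mounted at the origin on the work surface. World frame = base frame: x ahead of the robot, y to its left, z up, the work surface at z = 0. Lengths are in mm, angles in rad, forces in N, time in s.
With the tool pointing down it reaches from about 400 to 875 mm from the base axis. Payload 4.4 kg.
Tool frame: the origin (TCP) lies midway between the tips of the shut fingers; the grasp point (between the pads) lies behind it (ctrl.grip_point_offset is the x of the grasp point in the tool frame, in mm); x points along the fingers, z is the direction in which the jaws open and shut, and the axes are right-handed (so a half turn about x gives the same grasp; the last joint's range is limited). The gripper opens to 85 mm and grips with 20 to 120 N. Pads are 22 mm wide; open, the fingers measure 114 mm over their backs; the gripper's body (76 mm by 85 mm) begins 54 mm behind the grasp point. The pads swing forward as they close: fully open they stand 13 mm farther back than shut.
Start: joints at [1.206, 0.628, 0.038, 1.517, -0.027, 0.996, -0.02], TCP at [191.371, -621.205, 231.313] pointing down, gripper open.
Joint ranges: [-3.06, 3.06], [-0.37, 2.12], [-1.25, 1.32], [0.18, 2.47], [-1.1, 4.24], [0.23, 1.98], [-2.94, 2.94]. Speed limits (rad/s): [2.57, 2.57, 3.14, 3.14, 3.14, 3.14, 3.14].

## Interface

Orientations are given as [roll, pitch, yaw] about the fixed x, y, z axes, in that order (R = Rz(yaw) Ry(pitch) Rx(roll)).
In Python, from cell import status, eyes, ctrl gives the robot as it stands. The module is installed in compiled form; this text tells all that it offers.
- The arm moves only by the tool apply_moves, never from a script. Its argument "targets" is a list of rows, each a list of 3 entries, a list of its own where there are three numbers: the shift along the tool's x, y, z in mm, then the turn about the tool's x in degrees, then the finger opening in mm, from 0 to 85.4. In form: [[[dx, dy, dz], roll, claw], ...]. A call has 1 to 10 rows; each row shifts and turns the pose as measured when the row begins, along the tool's axes as they then stand; what a row does not reach is not made up. A row lasts 1/8 s, in which the tool goes at most 62.5 mm and 10.7 degrees, less where a joint would pass 70% of its speed; a pose out of reach is approached as far as the arm can. A call is refused whole if a number of a shift passes 62.5 or a number of a turn 10.7, either way. A call with a gripper value outside its range is refused whole. The fingers move at their own pace and stop on an object; the grip force is fixed at half the most. Time passes only in rows, so rows that do not move let the fingers close. It gives the time, the measured TCP pose, the force and the opening at its end, in the units of the state.
- status.read_state(): the state, without advancing time (a new reading comes with each control period).
- eyes.get_image(name): name is "side" or "top"; returns (picture, depth): 384x512x3 uint8, blue, green, red; 384x512 float32, mm along the optical axis (not along the pixel's ray), 0 where there is no reading.
- eyes.camera_params(name): a dict with "fx", "fy", "cx", "cy" (pixels), "dist" ([k1, k2, p1, p2, k3] as OpenCV has them; the pictures are not rectified), "R" (3x3) and "t" (3): a world point X has camera coordinates R X + t. Camera axes: x right, y down, z forward; pixel columns grow to the right and rows downward; lengths in mm; the calibration is good to about 2 mm. A picture is of the moment at which its call begins. camera_params takes no time and is no camera call.
- ctrl.finish_job(): hands the job in, once; it reports no verdict.
The state is a dict: "clock": time; "qpos": joint angles; "qd": joint speeds; "tau": joint torques, N m; "eef_pos": TCP position; "tool_rot": TCP orientation; "force": force on the tool from outside, world axes, zero at the start; "torque": the same for the moment, N m; "width": finger opening in mm.
Only numpy, scipy, OpenCV 4.12 (cv2) and the standard library are available. Lean on these libraries where they do the work, as an engineer would, in place of code of your own. Each camera call takes 0.05 s, during which the arm holds its last target.

## Task

Draw the plain thick shaft (not the thin one, nor the one with a collar) out of the wooden rack by its free end and lay it in the notches of the low V rest, about centred, and let go. Then take it again by its middle and lay it in the notches of the long check stand, between the end plates. Set the shaft down each time; do not drop it.

Things in the scene. Friction and masses are not known exactly. Their poses are not given: they have to be found in the camera images.
- shaft: Plain smooth aluminium bar, 14 mm diameter, 160 mm long, 70 g. Origin at its middle, on its axis; x along the bar. At the start level in a rack bore, axis 45 mm above the table, its +x end sticking out 66 to 74 mm: draw it out 95 mm along +x before lifting. In the other bores, same length: a shaft 8 mm thick, and a 14 mm one with a 28 mm wide collar at its free end.
- rack: Fixed wooden block, 260 (x) x 100 (y) x 72 mm high, three 22 mm square bores right through along y, at x = -80, 0, +80 mm; bore floor 38 mm up, roof 60 to 72 mm up. Origin at the centre of its underside. Shafts stick out of its front (face y = -50 mm) towards its -y, the middle of the table. Which shaft is in which bore varies.
- v_rest: Fixed low dark steel V rest: base 90 x 70 x 10 mm, two uprights 12 mm thick, 62 mm wide, 66 mm high, at x = -33 and +33 mm (54 mm free between them), each with a 90 degree V notch 42 mm wide at the mouth. Origin at the centre of its underside, z up, x along the notches. The shaft lying in it has its axis at y = 0, 55 mm above the origin.
- stand: Fixed check stand: grey base 214 x 90 x 12 mm, two steel posts 10 mm thick, 62 mm wide, 86 mm high at x = -55 and +55 mm, each with a 90 degree V notch 42 mm wide; end plates 56 mm wide, 88 mm high, inner faces at x = -95 and +95 mm. Origin at the centre of its underside, z up, x along the notches. The shaft lying in it, either way round, has its axis at y = 0, 75 mm above the origin.

How it is judged (in metres and radians):
On the way:
1. the plain shaft lies in both notches of the V rest, its middle within 20 mm of the rest's middle along the notches, at rest and let go (x of shaft in the frame of v_rest between -0.02 and 0.02 m and y of shaft in the frame of v_rest between -0.006 and 0.006 m and z of shaft in the frame of v_rest between 0.05 and 0.06 m and angle between the x axis of shaft and the x axis of v_rest, either way round below 0.17 rad and contact force between the fingers and shaft below 0.1 N and linear speed of shaft below 0.03 m/s), for 0.2 s.
At the end, for the whole second after the job is handed in: The plain shaft lies at rest and let go in both notches of the check stand, between the end plates: its middle within 18 mm of the stand's middle along the notches, within 6 mm across them and within 5 mm of its seated height, in line within 10 degrees (x of shaft in the frame of stand between -0.018 and 0.018 m and y of shaft in the frame of stand between -0.006 and 0.006 m and z of shaft in the frame of stand between 0.07 and 0.08 m and angle between the x axis of shaft and the x axis of stand, either way round below 0.17 rad and contact force between the fingers and shaft below 0.1 N and linear speed of shaft below 0.03 m/s); the robot touches nothing.
It fails at once if the shaft is dropped: it falls freely, out of the fingers, from more than about 20 mm (faster than 0.65 m/s) (contact force between the fingers and shaft below 0.05 N and linear speed of shaft above 0.65 m/s).
It also fails if it takes over 50 s, if anything falls off the work surface, if the arm or the gripper's body presses on something with over 40 N, if the wrist force passes 120 N, or if a joint passes its speed limit or range.

## Working session

There is one attempt and no reset: what is moved stays moved. The work goes in short steps, Python scripts to look and compute and a tool call to move; the robot and the scene stay as the last step left them, time stands still between calls to the robot, and variables do not carry over. Pictures are saved under pics/ and viewed, and the job is handed in when it is done.

Besides the shell and the picture viewer there is one more tool, called after "Emit:" as name(argument=value, ...), one argument or row to a line, values as JSON. apply_moves: Moves the arm, as the interface text tells. Its arguments: {"type":"object","properties":{"targets":{"type":"array"}},"required":["targets"]}

```bash
mkdir -p pics; python3 - <<'E'
from cell import status, eyes, ctrl
import cv2, numpy as np
s=status.read_state()
print(s); print(ctrl.grip_point_offset)
for n in("side","top"):
    im,d=eyes.get_image(n); cv2.imwrite(f"pics/{n}0.png",im); np.savez(f"pics/{n}0.npz",im=im,d=d)
    p=eyes.camera_params(n); print(n,p, (d>0).mean(), -np.array(p["R"]).T@np.array(p["t"]))
E
```

```text
{'clock': 0.0, 'qpos': array([ 1.20618644,  0.62932529,  0.03844208,  1.51838985, -0.02696164,
        0.99629971, -0.0200157 ]), 'qd': array([-0.00046342,  0.00012666, -0.00018936,  0.00161387, -0.00066717,
       -0.00095431, -0.00067322]), 'tau': array([-5.09118490e-04, -5.63407660e+01,  1.22583076e+00, -1.93449068e+01,
        1.09753740e-02,  1.04301138e-02, -6.43088910e-06]), 'eef_pos': array([ 191.17823271, -620.58439944,  230.39562413]), 'tool_rot': array([-3.11174705,  1.56889207,  1.89945639]), 'force': array([-0.22252193, -0.3818389 , -0.38346771]), 'torque': array([0.02356293, 0.03439057, 0.02300638]), 'width': 85.40415257831044}
-18.700000000000003
side {'fx': 360.7433249505634, 'fy': 360.7433249505634, 'cx': 256.2588880664136, 'cy': 189.43954940303976, 'dist': array([-0.10309952,  0.        ,  0.        ,  0.        ,  0.        ]), 'R': array([[-0.68580056, -0.72742389,  0.02306651],
       [-0.38325186,  0.33401569, -0.86113386],
       [ 0.61870477, -0.59940637, -0.50785471]]), 't': array([412.07763563, 236.36897516, 632.21013056])} 0.9960378011067709 [-17.95949996 599.75495439 515.11102728]
top {'fx': 355.5701635938331, 'fy': 355.5701635938331, 'cx': 256.3248634383232, 'cy': 195.9336736739007, 'dist': array([-0.04405812,  0.        ,  0.        ,  0.        ,  0.        ]), 'R': array([[ 0.00474226, -0.99931113,  0.03680724],
       [-0.99001359, -0.00987774, -0.14062544],
       [ 0.14089213, -0.03577278, -0.98937845]]), 't': array([ 28.55186747, 553.82592191, 678.61000452])} 0.9957478841145834 [452.54897905  58.27851364 748.23320934]
```

View pics/side0.png

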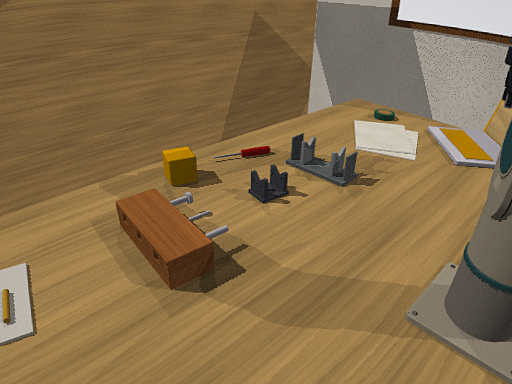

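View pics/top0.png

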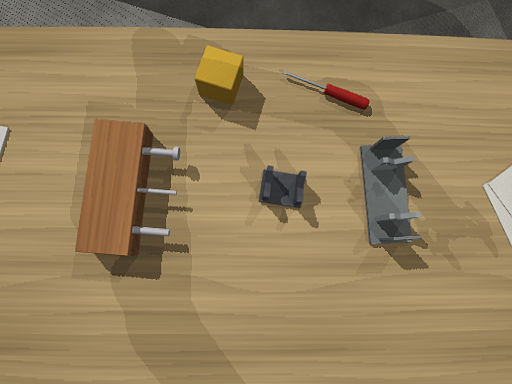

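```bash
cat > h.py <<'E'
import numpy as np, cv2
from cell import status, eyes, ctrl
from scipy.spatial.transform import Rotation as Rn
def load(f):
    z=np.load(f); return z['im'],z['d']
def par(n):
    p=eyes.camera_params(n)
    K=np.array([[p['fx'],0,p['cx']],[0,p['fy'],p['cy']],[0,0,1]])
    return K,np.array(p['dist']),np.array(p['R']),np.array(p['t'])
def rays(n,uv):
    K,D,R,t=par(n)
    q=cv2.undistortPoints(np.asarray(uv,float).reshape(-1,1,2),K,D).reshape(-1,2)
    d=np.c_[q,np.ones(len(q))]@R   # rows: R^T d
    return -R.T@t,d
def onplane(n,uv,z):
    c,d=rays(n,uv); return c+d*((z-c[2])/d[:,2])[:,None]
def pts(n,uv,depth):   # from depth
    c,d=rays(n,uv); return c+d*np.asarray(depth).reshape(-1,1)
def cloud(n,d):
    v,u=np.mgrid[0:384,0:512]; uv=np.c_[u.ravel(),v.ravel()]
    return pts(n,uv,d.ravel()).reshape(384,512,3)
def proj(n,X):
    K,D,R,t=par(n)
    return cv2.projectPoints(np.asarray(X,float).reshape(-1,1,3),cv2.Rodrigues(R)[0],t,K,D)[0].reshape(-1,2)
def tri(uvA,uvB):  # side, top
    a,da=rays('side',[uvA]);b,db=rays('top',[uvB])
    da=da[0];db=db[0]
    s=np.linalg.lstsq(np.c_[da,-db],b-a,rcond=None)[0]
    p,q=a+s[0]*da,b+s[1]*db
    return (p+q)/2,np.linalg.norm(p-q)
def shot(n,tag):
    im,d=eyes.get_image(n); np.savez(f"pics/{n}{tag}.npz",im=im,d=d); cv2.imwrite(f"pics/{n}{tag}.png",im); return im,d
def crop(im,u0,v0,u1,v1,f,name):
    c=cv2.resize(im[v0:v1,u0:u1],None,fx=f,fy=f,interpolation=cv2.INTER_CUBIC); cv2.imwrite(name,c)
E
python3 - <<'E'
from h import *
t,_=load('pics/top0.npz'); s,_=load('pics/side0.npz')
crop(t,70,110,200,260,4,'pics/c1.png')
crop(t,240,125,440,255,4,'pics/c2.png')
crop(s,110,120,370,290,3,'pics/c3.png')
E
```

```text
(no output)
```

View pics/c1.png

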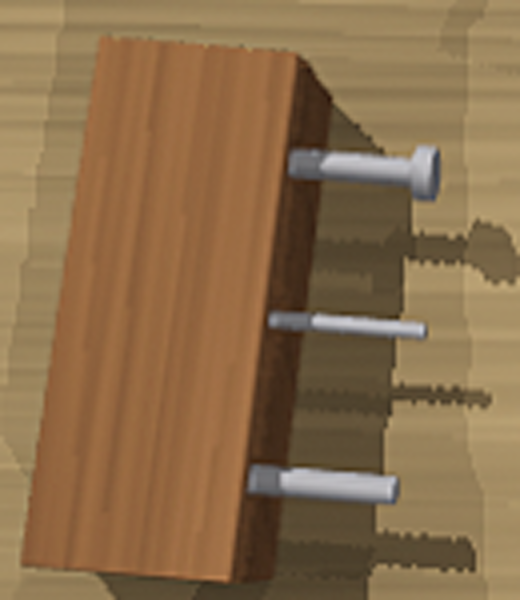

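View pics/c2.png

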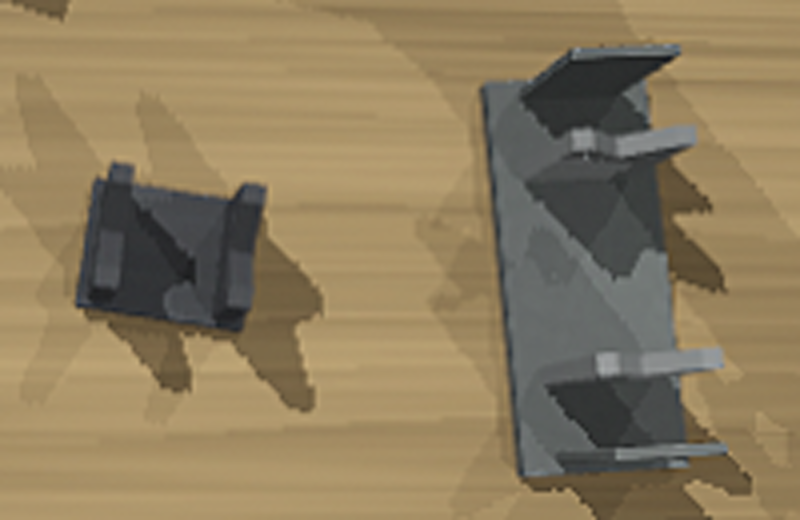

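View pics/c3.png

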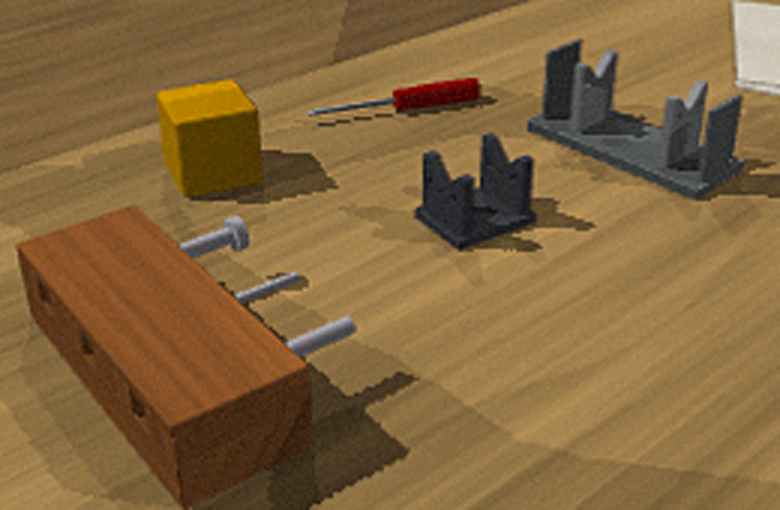

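The top view shows the plain thick shaft in the bore nearest the robot (free end about (169,232)), the thin one in the middle, and the collared one far. The V rest is at about (283,187) and the stand at about (390,193). The side view agrees: the plain shaft's free end is at about (228,229). Next I'll measure them.

```bash
cat > meas.py <<'E'
from h import *
t,td=load('pics/top0.npz'); s,sd=load('pics/side0.npz')
CT,CS=cloud('top',td),cloud('side',sd)
hsvT=cv2.cvtColor(t,cv2.COLOR_BGR2HSV)
def rect(P): 
    r=cv2.minAreaRect(P[:,:2].astype(np.float32)); return r
for n,C in(('top',CT),('side',CS)):
    X,Y,Z=C[...,0],C[...,1],C[...,2]
    # table height
    m=(abs(Z)<15)&(X>300)&(X<700)&(Y>-200)&(Y<300); print(n,'table z',np.median(Z[m]))
    m=(abs(Z-72)<6)&(Y>190)&(Y<450)&(X>250)&(X<620); print('racktop',m.sum(),np.median(Z[m]),rect(C[m]))
    # vrest region
    roi=(Y>-70)&(Y<80)&(X>380)&(X<540)
    m=roi&(Z>62)&(Z<72); print('vrest tops',m.sum()); 
    for lab in range(2):
        pass
    if m.sum()>3:
        P=C[m]; mid=np.median(P[:,1]); 
        for sel in(P[:,1]>P[:,1].mean(),P[:,1]<=P[:,1].mean()):
            print('  upr',P[sel].mean(0),P[sel].min(0),P[sel].max(0))
    m=roi&(Z>6)&(Z<200); print('  vrest all',m.sum(),rect(C[m]),C[m].min(0),C[m].max(0))
    m=roi&(Z>6)&(Z<14); print('  vrest base',m.sum(),rect(C[m]))
    roi=(Y>-340)&(Y<-110)&(X>320)&(X<650)
    m=roi&(Z>8)&(Z<110); print('  stand all',m.sum(),rect(C[m]),C[m].min(0),C[m].max(0))
    m=roi&(Z>8)&(Z<16); print('  stand base',m.sum(),rect(C[m]))
    roi=(Y>130)&(Y<270)&(X>300)&(X<600)&(Z>30)&(Z<66)
    print('shafts',roi.sum())
    cv2.imwrite(f'pics/m_{n}.png',roi.astype(np.uint8)*255)
E
python3 meas.py
```

```text
top table z -0.21419885055843224
racktop 5014 71.67737399274324 ((530.0599975585938, 317.2752685546875), (101.49594116210938, 185.63092041015625), 85.957763671875)
vrest tops 0
  vrest all 25 ((539.1732788085938, -47.231346130371094), (27.930898666381836, 3.96389102935791), 81.38333892822266) [535.43479944 -60.79199749   6.99726074] [539.90562898 -33.12659339  39.79963159]
  vrest base 22 ((537.7933349609375, -46.97502136230469), (27.79151153564453, 3.828320264816284), 87.83130645751953)
  stand all 3817 ((556.8543701171875, -246.92857360839844), (191.38720703125, 93.31849670410156), 3.8182919025421143) [ 460.43047216 -296.29320198    8.12900837] [ 649.86740205 -194.94256908   89.99099359]
  stand base 3001 ((556.8543701171875, -246.92857360839844), (191.38720703125, 93.31849670410156), 3.8182919025421143)
shafts 635
side table z -0.82050167524892
racktop 2744 70.88116595677738 ((529.8600463867188, 319.28021240234375), (100.69457244873047, 187.5537872314453), 85.77314758300781)
vrest tops 1
  vrest all 59 ((537.5728149414062, -38.308250427246094), (40.73744201660156, 5.4683380126953125), 88.08252716064453) [534.2136444  -58.7570455    7.26404939] [539.96557728 -17.96263335  62.79350577]
  vrest base 20 ((537.0478515625, -38.346160888671875), (40.7867546081543, 5.422249794006348), 89.62059020996094)
  stand all 1447 ((555.82470703125, -244.69796752929688), (190.29550170898438, 92.92465209960938), 3.1969125270843506) [ 458.97195492 -295.43856288    8.02601148] [ 649.60672766 -193.61365204   88.42496215]
  stand base 617 ((555.82470703125, -244.69796752929688), (190.29550170898438, 92.92465209960938), 3.1969125270843506)
shafts 225
```

```bash
cat > meas.py <<'E'
from h import *
t,td=load('pics/top0.npz'); s,sd=load('pics/side0.npz')
CT,CS=cloud('top',td),cloud('side',sd)
def rect(P): return [np.round(x,2) for x in cv2.minAreaRect(P[:,:2].astype(np.float32))]
for n,C in(('top',CT),('side',CS)):
    print(n)
    X,Y,Z=C[...,0],C[...,1],C[...,2]
    m=(abs(Z-72)<4)&(Y>150)&(Y<450)&(X>300)&(X<720); 
    nl,lab,st,ce=cv2.connectedComponentsWithStats(m.astype(np.uint8)); k=1+np.argmax(st[1:,4]); print('racktop',rect(C[lab==k]),np.median(Z[lab==k]))
    roi=(Y>-110)&(Y<80)&(X>480)&(X<660)
    m=roi&(Z>7)&(Z<14); print(' vbase',m.sum(),rect(C[m]))
    m=roi&(Z>58)&(Z<74); P=C[m]
    nl,lab=cv2.connectedComponents(m.astype(np.uint8))
    for k in range(1,nl):
        q=lab==k
        if q.sum()>4: print('  vtop',q.sum(),C[q].mean(0).round(1),C[q].min(0).round(1),C[q].max(0).round(1))
    roi=(Y>-340)&(Y<-110)&(X>400)&(X<720)
    m=roi&(Z>9)&(Z<16); print(' sbase',m.sum(),rect(C[m]))
    m=roi&(Z>76)&(Z<95)
    nl,lab=cv2.connectedComponents(m.astype(np.uint8))
    for k in range(1,nl):
        q=lab==k
        if q.sum()>4: print('  stop',q.sum(),C[q].mean(0).round(1),C[q].min(0).round(1),C[q].max(0).round(1))
    m=(Y>130)&(Y<290)&(X>380)&(X<700)&(Z>34)&(Z<64)
    nl,lab=cv2.connectedComponents(m.astype(np.uint8))
    for k in range(1,nl):
        q=lab==k
        if q.sum()>20:
            P=C[q]; vx,vy,x0,y0=cv2.fitLine(P[:,:2].astype(np.float32),cv2.DIST_HUBER,0,.01,.01).ravel()
            print('  shaft',q.sum(),np.round([vx,vy,x0,y0],3),P.min(0).round(1),P.max(0).round(1),np.argwhere(q).mean(0)[::-1])
E
python3 meas.py
```

```text
top
racktop [array([567.24, 313.97]), array([101.23, 260.81]), np.float64(85.49)] 71.66955240233796
 vbase 920 [array([576.02, -22.21]), array([90.03, 69.81]), np.float64(81.67)]
  vtop 61 [602.7   7.4  64.3] [594.5   1.   58.2] [611.7  14.4  68.5]
  vtop 65 [593.1 -57.8  63.9] [583.4 -64.4  58.1] [602.6 -50.8  68.2]
  vtop 59 [558.3  14.   64.1] [549.7   6.5  58.1] [568.7  20.7  68.1]
  vtop 57 [548.3 -51.1  64.5] [540.3 -58.3  58.3] [559.5 -44.5  68.4]
 sbase 3247 [array([ 567.94, -246.19]), array([213.6 ,  93.32]), np.float64(3.82)]
  stop 125 [ 664.6 -239.2   85.2] [ 660.8 -267.6   76.6] [ 669.7 -212.1   90.1]
  stop 66 [ 623.2 -264.    82.9] [ 618.2 -273.9   76. ] [ 629.2 -254.2   88. ]
  stop 63 [ 620.  -219.8   81.9] [ 615.3 -232.6   76. ] [ 626.6 -210.7   87.3]
  stop 56 [ 511.9 -224.8   83.7] [ 506.9 -238.6   76.1] [ 516.9 -217.9   88. ]
  stop 61 [ 514.7 -270.3   83.2] [ 509.6 -281.    76.1] [ 519.4 -262.3   87.4]
  stop 95 [ 470.2 -249.7   87.1] [ 467.1 -279.7   76.7] [ 474.8 -223.7   90. ]
  shaft 1245 [ 9.92000e-01 -1.24000e-01  5.27820e+02  2.61612e+02] [434.4 189.6  34
[... 872 characters left out ...]
280.6   76.5] [ 519.4 -256.8   87.3]
  stop 57 [ 468.5 -248.3   83.6] [ 464.6 -280.4   76.6] [ 474.1 -222.7   88.4]
  stop 23 [ 510.4 -220.7   82.1] [ 505.4 -235.3   76.4] [ 516.9 -214.4   87. ]
  shaft 159 [1.64000e-01 9.86000e-01 6.34797e+02 2.18537e+02] [622.7 193.1  34.6] [651.8 247.2  57.8] [182.6918239  199.21383648]
  shaft 80 [6.10000e-02 9.98000e-01 5.57733e+02 2.22528e+02] [553.5 193.8  37. ] [564.9 250.9  47.3] [198.65 215.7 ]
  shaft 145 [8.50000e-02 9.96000e-01 4.76122e+02 2.32206e+02] [471.4 205.8  38.9] [486.9 258.6  53. ] [217.16551724 231.89655172]
  shaft 74 [6.90000e-02 9.98000e-01 4.34671e+02 2.82793e+02] [432.9 275.5  34.1] [436.4 289.7  63.4] [210.27027027 251.47297297]
```

```bash
cat > m2.py <<'E'
from h import *
t,td=load('pics/top0.npz'); s,sd=load('pics/side0.npz')
for n,im,d in(('top',t,td),('side',s,sd)):
    C=cloud(n,d); X,Y,Z=C[...,0],C[...,1],C[...,2]
    hsv=cv2.cvtColor(im,cv2.COLOR_BGR2HSV)
    m=(Y>170)&(Y<256)&(X>440)&(X<515)&(Z>40)&(Z<62)
    P=C[m]; print(n,m.sum(),P[:,2].max(),'S med',np.median(hsv[...,1][m]))
    for y in range(200,262,8):
        q=abs(P[:,1]-y)<4
        if q.sum()>3: print(y,'x %.1f..%.1f'%(P[q,0].min(),P[q,0].max()),'z top %.1f'%np.percentile(P[q,2],92), 'x at top %.1f'%P[q,0][P[q,2]>np.percentile(P[q,2],80)].mean())
    print('ymin',P[:,1].min())
R=Rn.from_euler('xyz',status.read_state()['tool_rot']).as_matrix(); print(R.round(3))
crop(s,195,210,245,260,12,'pics/c4.png'); crop(t,125,215,185,250,12,'pics/c5.png')
E
python3 m2.py
```

```text
top 199 54.528426193391965 S med 6.0
208 x 473.6..485.6 z top 51.8 x at top 479.9
216 x 473.6..487.3 z top 52.1 x at top 480.3
224 x 475.4..487.2 z top 52.6 x at top 479.1
232 x 475.4..487.1 z top 52.2 x at top 481.3
240 x 475.4..489.1 z top 52.4 x at top 481.6
248 x 477.1..489.0 z top 51.5 x at top 484.4
256 x 477.0..488.7 z top 51.5 x at top 480.9
ymin 203.8947514963283
side 138 53.0310050855843 S med 17.0
208 x 471.4..481.4 z top 51.5 x at top 476.7
216 x 471.4..483.4 z top 51.1 x at top 477.1
224 x 472.4..482.3 z top 51.2 x at top 479.8
232 x 472.4..485.2 z top 50.6 x at top 481.0
240 x 474.5..482.1 z top 51.0 x at top 480.9
248 x 474.4..486.9 z top 51.4 x at top 481.6
256 x 475.6..486.3 z top 51.5 x at top 478.4
ymin 205.8338358011153
[[-0.001  0.956  0.294]
 [ 0.002  0.294 -0.956]
 [-1.    -0.    -0.002]]
```

View pics/c4.png

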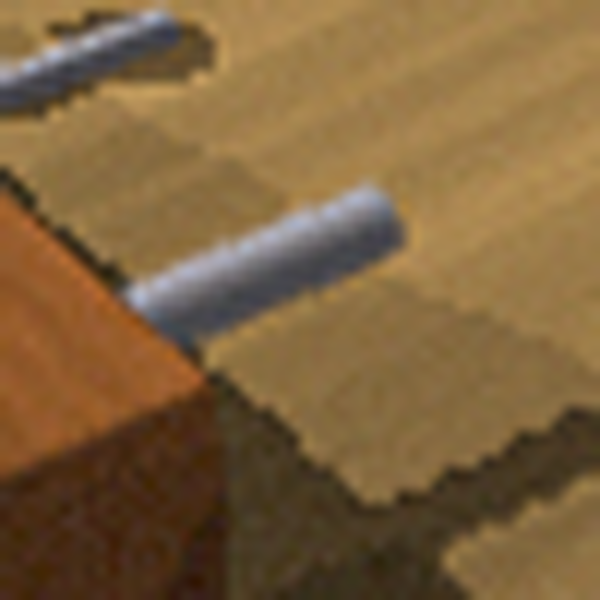

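View pics/c5.png

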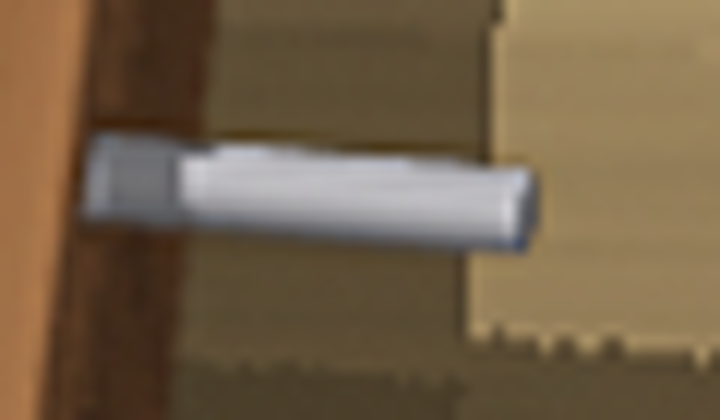

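```bash
python3 - <<'E'
from h import *
print(tri((195+386/12-.5,210+212/12-.5),(125+525/12-.5,215+208/12-.5)))
print(tri((195+160/12-.5,210+320/12-.5),(125+130/12-.5,215+175/12-.5)))
print(onplane('top',[(125+525/12-.5,215+208/12-.5),(125+180/12,215+180/12)],45))
E
```

```text
(array([479.62144202, 204.80562758,  45.26622273]), np.float64(0.8497620306543759))
(array([479.77863974, 262.65883908,  52.09545041]), np.float64(13.13514008509456))
[[479.93500963 205.16799778  45.        ]
 [483.02527598 260.51417644  45.        ]]
```

```bash
cat > plan.py <<'E'
# plan(target xyz of TCP world, target jaw(z) azimuth deg, rows): print equal rows in tool axes
from h import *
import sys
def plan(P,az,n,claw):
    s=status.read_state(); p=s['eef_pos'].copy()
    R=Rn.from_euler('xyz',s['tool_rot']); 
    z=R.as_matrix()[:,2]; a0=np.degrees(np.arctan2(z[1],z[0]))
    d=(az-a0+90)%180-90 if az is not None else 0  # yaw turn
    print('t %.2f'%s['clock'],'p',p.round(1),'jaw az %.2f'%a0,'x',R.as_matrix()[:,0].round(4),'w %.1f'%s['width'],'F',s['force'].round(1),'q',s['qpos'].round(2))
    step=(np.array(P,float)-p)/n; r=-d/n
    for k in range(n):
        print(np.round(R.inv().apply(step),1).tolist(),round(r,2),claw)
        R=R*Rn.from_euler('x',r,degrees=True)
if __name__=='__main__':
    a=[float(x) for x in sys.argv[1:]]
    plan(a[:3],None if a[3]>900 else a[3],int(a[4]),a[5])
E
python3 plan.py 480 -380 235 -4 8 60
```

```text
t 0.10 p [ 191.2 -620.6  230.5] jaw az -72.88 x [-5.0e-04  1.7e-03 -1.0e+00] w 85.6 F [ 0.2  0.3 -1. ] q [ 1.21  0.63  0.04  1.52 -0.03  1.   -0.02]
[-0.5, 43.4, -18.1] -8.61 60.0
[-0.5, 45.6, -11.4] -8.61 60.0
[-0.5, 46.8, -4.5] -8.61 60.0
[-0.5, 46.9, 2.6] -8.61 60.0
[-0.5, 46.0, 9.6] -8.61 60.0
[-0.5, 44.1, 16.4] -8.61 60.0
[-0.5, 41.1, 22.8] -8.61 60.0
[-0.5, 37.2, 28.7] -8.61 60.0
```

Emit:
apply_moves(
  targets=[
    [[0, 43, -18], -8.6, 60],
    [[0, 46, -11], -8.6, 60],
    [[0, 47, -4], -8.6, 60],
    [[0, 47, 3], -8.6, 60],
    [[0, 46, 10], -8.6, 60],
    [[0, 44, 16], -8.6, 60],
    [[0, 41, 23], -8.6, 60],
    [[0, 37, 29], -8.6, 60],
  ],
)

```text
clock: 1.1
eef_pos: [480.5, -373.4, 226.1]
tool_rot: [2.754, 1.563, 2.711]
force: [-0.3, -0.3, 0.2]
width: 59.9
```

```bash
python3 plan.py 560 -80 235 -4 8 60
```

```text
t 1.10 p [ 480.5 -373.4  226.1] jaw az -2.42 x [-0.0075  0.0034 -1.    ] w 59.9 F [-0.3 -0.3  0.2] q [ 0.8   0.59 -0.3   1.63  0.2   0.96  0.39]
[-1.1, 37.1, 8.4] 0.2 60.0
[-1.1, 37.1, 8.2] 0.2 60.0
[-1.1, 37.1, 8.1] 0.2 60.0
[-1.1, 37.1, 8.0] 0.2 60.0
[-1.1, 37.2, 7.9] 0.2 60.0
[-1.1, 37.2, 7.7] 0.2 60.0
[-1.1, 37.2, 7.6] 0.2 60.0
[-1.1, 37.3, 7.5] 0.2 60.0
```

Emit:
apply_moves(
  targets=[
    [[-1, 37, 8], 0.2, 60],
    [[-1, 37, 8], 0.2, 60],
    [[-1, 37, 8], 0.2, 60],
    [[-1, 37, 8], 0.2, 60],
    [[-1, 37, 8], 0.2, 60],
    [[-1, 37, 8], 0.2, 60],
    [[-1, 37, 8], 0.2, 60],
    [[-1, 37, 8], 0.2, 60],
  ],
)

```text
clock: 2.1
eef_pos: [562.1, -70.5, 231.8]
tool_rot: [2.701, 1.558, 2.633]
force: [0.5, 0.3, -0.2]
width: 59.7
```

```bash
python3 plan.py 481 223 140 -4 8 50
```

```text
t 2.10 p [562.1 -70.5 231.8] jaw az -3.91 x [-0.0114  0.0064 -0.9999] w 59.7 F [ 0.5  0.3 -0.2] q [ 0.28  0.53 -0.31  1.74  0.19  0.92 -0.17]
[11.8, 35.8, -12.5] 0.01 50.0
[11.8, 35.8, -12.5] 0.01 50.0
[11.8, 35.8, -12.5] 0.01 50.0
[11.8, 35.8, -12.5] 0.01 50.0
[11.8, 35.8, -12.5] 0.01 50.0
[11.8, 35.8, -12.5] 0.01 50.0
[11.8, 35.8, -12.5] 0.01 50.0
[11.8, 35.8, -12.5] 0.01 50.0
```

Emit:
apply_moves(
  targets=[
    [[12, 36, -12.5], 0, 50],
    [[12, 36, -12.5], 0, 50],
    [[12, 36, -12.5], 0, 50],
    [[12, 36, -12.5], 0, 50],
    [[12, 36, -12.5], 0, 50],
    [[12, 36, -12.5], 0, 50],
    [[12, 35, -12.5], 0, 50],
    [[11, 33, -12], 0, 50],
    [[0, 0, 0], 0, 50],
  ],
)

```text
clock: 3.22
eef_pos: [477.1, 232.7, 134.6]
tool_rot: [2.713, 1.555, 2.65]
force: [-0.1, -0.2, -0.4]
width: 50.1
```

```bash
python3 plan.py 481 223 60 -4 4 50; python3 -c "
from h import *
s,_=shot('side','1'); t,_=shot('top','1')
crop(s,110,60,370,290,3,'pics/d1.png');crop(t,70,110,270,260,4,'pics/d2.png')"
```

```text
t 3.23 p [477.1 232.7 134.6] jaw az -3.63 x [-0.0137  0.0073 -0.9999] w 50.1 F [-0.1 -0.2 -0.4] q [-0.32  0.61 -0.27  1.93  0.23  0.64 -0.79]
[18.6, -2.5, 1.4] 0.09 50.0
[18.6, -2.5, 1.4] 0.09 50.0
[18.6, -2.5, 1.4] 0.09 50.0
[18.6, -2.5, 1.4] 0.09 50.0
```

View pics/d1.png

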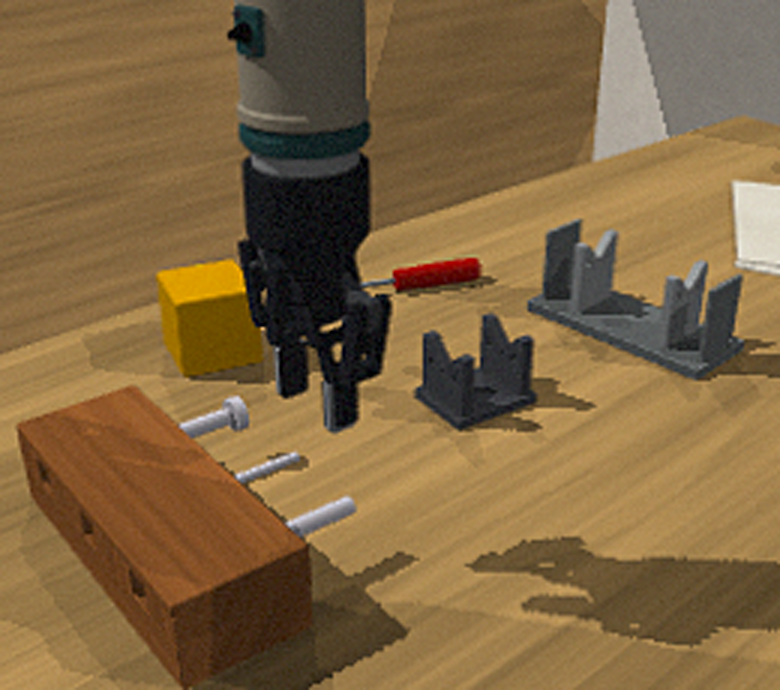

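View pics/d2.png

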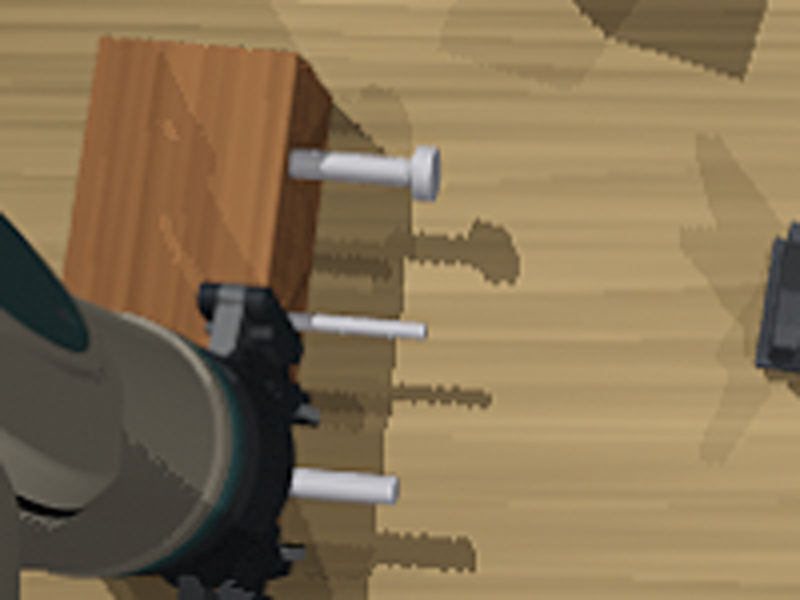

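The side view shows the fingers above the plain shaft. In the top view they straddle it: finger tips at about (147,213) and (143,248), shaft at (165,231). Going down now.

Emit:
apply_moves(
  targets=[
    [[18, -3.5, 1.2], 0, 50],
    [[18, -3.5, 1.2], 0, 50],
    [[18, -2, 1], 0, 50],
    [[18, 0, 0], 0, 50],
    [[16, 0, 0], 0, 50],
    [[14, 0, 0], 0, 50],
    [[0, 0, 0], 0, 50],
  ],
)

```text
clock: 4.2
eef_pos: [486.8, 209.3, 31.5]
tool_rot: [3.097, 1.564, 3.012]
force: [-0.5, 0.3, 0.4]
width: 50.0
```

```bash
python3 plan.py 480.5 222 26 -4 1 50
```

```text
t 4.20 p [486.8 209.3  31.5] jaw az -4.82 x [-6.4e-03  8.0e-04 -1.0e+00] w 50.0 F [-0.5  0.3  0.4] q [-0.34  0.78 -0.18  1.99  0.31  0.41 -0.84]
[5.5, 12.1, -7.3] -0.82 50.0
```

Emit:
apply_moves(
  targets=[
    [[3, 7, -4], -0.4, 50],
    [[3, 5, -3], -0.4, 50],
    [[0, 0, 0], 0, 50],
  ],
)

```text
clock: 4.58
eef_pos: [480.9, 223.8, 26.2]
tool_rot: [2.741, 1.566, 2.672]
force: [0.7, -0.3, 0.5]
width: 50.0
```

```bash
python3 plan.py 480.5 222 26 -4 1 50
```

```text
t 4.58 p [480.9 223.8  26.2] jaw az -3.92 x [-0.0046  0.0024 -1.    ] w 50.0 F [ 0.7 -0.3  0.5] q [-0.37  0.79 -0.17  1.99  0.31  0.39 -0.85]
[0.2, -1.8, -0.2] 0.08 50.0
```

Emit:
apply_moves(
  targets=[
    [[0, -1.5, 0], 0, 0],
    [[0, 0, 0], 0, 0],
    [[0, 0, 0], 0, 0],
    [[0, 0, 0], 0, 0],
    [[0, 0, 0], 0, 0],
    [[0, 0, 0], 0, 0],
  ],
)

```text
clock: 5.32
eef_pos: [481.0, 222.3, 26.8]
tool_rot: [2.573, 1.566, 2.505]
force: [-0.8, 0.8, -0.3]
width: 11.8
```

```bash
python3 plan.py 473.5 122 28 -4 8 0; python3 -c "
from h import *
s,_=shot('side','2'); t,_=shot('top','2')
crop(s,140,100,300,250,4,'pics/e1.png')"
```

```text
t 5.33 p [481.  222.3  26.8] jaw az -3.91 x [-0.0038  0.0028 -1.    ] w 11.8 F [-0.8  0.8 -0.3] q [-0.37  0.78 -0.17  1.99  0.31  0.39 -0.85]
[-0.2, -12.6, -0.1] 0.01 0.0
[-0.2, -12.6, -0.1] 0.01 0.0
[-0.2, -12.6, -0.1] 0.01 0.0
[-0.2, -12.6, -0.1] 0.01 0.0
[-0.2, -12.6, -0.1] 0.01 0.0
[-0.2, -12.6, -0.1] 0.01 0.0
[-0.2, -12.6, -0.1] 0.01 0.0
[-0.2, -12.6, -0.1] 0.01 0.0
```

View pics/e1.png

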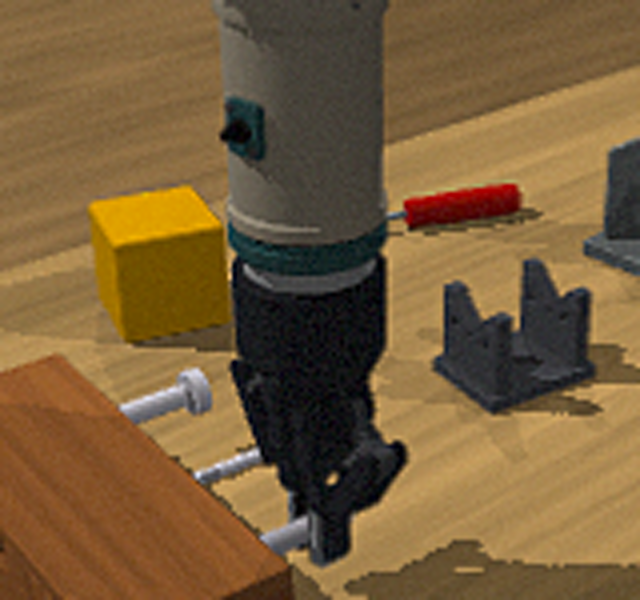

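The fingers stopped at 11.8 mm on the shaft, and the side view shows the free end between the pads at about (216,232). I'll draw it out in short pieces.

Emit:
apply_moves(
  targets=[
    [[-0.5, -5, 0], 0, 0],
    [[-0.5, -8, 0], 0, 0],
    [[-0.3, -8, 0], 0, 0],
    [[0, -8, 0], 0, 0],
    [[0, 0, 0], 0, 0],
  ],
)

```text
clock: 6.05
eef_pos: [478.8, 189.6, 27.9]
tool_rot: [3.015, 1.566, 2.945]
force: [0.1, 0.2, -0.6]
width: 12.1
```

```bash
python3 plan.py 473.5 122 28 -4 6 0
```

```text
t 6.05 p [478.8 189.6  27.9] jaw az -4.02 x [-4.5e-03  9.0e-04 -1.0e+00] w 12.1 F [ 0.1  0.2 -0.6] q [-0.32  0.77 -0.17  2.03  0.33  0.37 -0.82]
[-0.0, -11.3, -0.1] -0.0 0.0
[-0.0, -11.3, -0.1] -0.0 0.0
[-0.0, -11.3, -0.1] -0.0 0.0
[-0.0, -11.3, -0.1] -0.0 0.0
[-0.0, -11.3, -0.1] -0.0 0.0
[-0.0, -11.3, -0.1] -0.0 0.0
```

Emit:
apply_moves(
  targets=[
    [[0, -8, 0], 0, 0],
    [[0, -11, 0], 0, 0],
    [[0, -11, 0], 0, 0],
    [[0, -11, 0], 0, 0],
    [[0, -11, 0], 0, 0],
    [[0, -11, 0], 0, 0],
    [[0, -4, 0], 0, 0],
    [[0, 0, 0], 0, 0],
  ],
)

```text
clock: 7.05
eef_pos: [473.9, 117.5, 27.9]
tool_rot: [2.986, 1.566, 2.915]
force: [0.4, -0.2, -0.5]
width: 12.1
```

```bash
python3 plan.py 473.5 112 100 -4 6 0; python3 -c "
from h import *
s,_=shot('side','3'); t,_=shot('top','3')
crop(s,140,100,300,250,4,'pics/f1.png');crop(t,70,110,270,260,4,'pics/f2.png')"
```

```text
t 7.05 p [473.9 117.5  27.9] jaw az -4.07 x [-0.0043  0.001  -1.    ] w 12.1 F [ 0.4 -0.2 -0.5] q [-0.18  0.76 -0.17  2.1   0.37  0.32 -0.74]
[-12.0, -0.9, -0.1] -0.01 0.0
[-12.0, -0.9, -0.1] -0.01 0.0
[-12.0, -0.9, -0.1] -0.01 0.0
[-12.0, -0.9, -0.1] -0.01 0.0
[-12.0, -0.9, -0.1] -0.01 0.0
[-12.0, -0.9, -0.1] -0.01 0.0
```

View pics/f1.png

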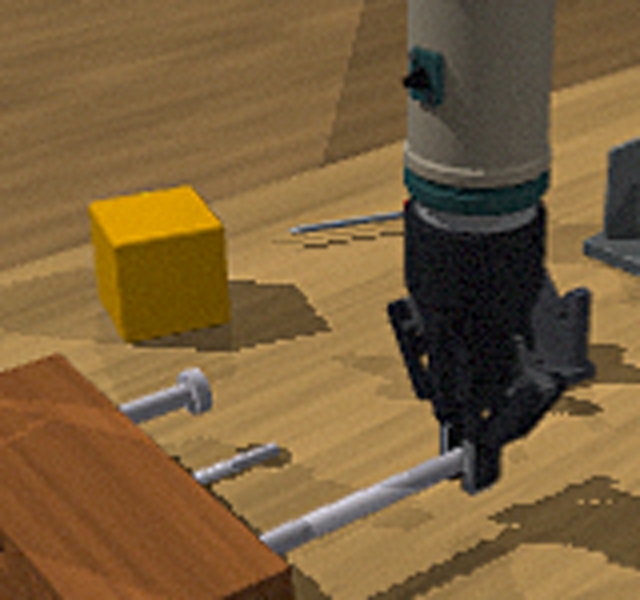

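View pics/f2.png

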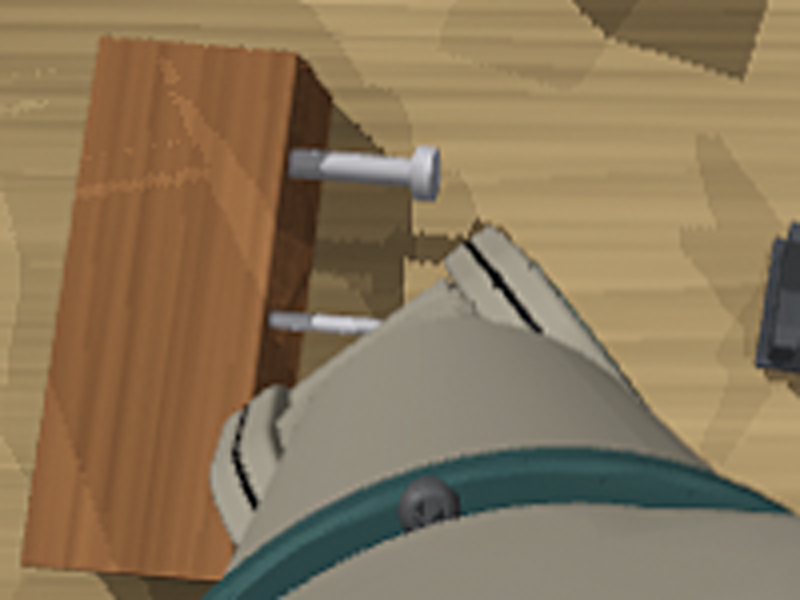

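The side view shows the shaft drawn out level, its rear end just in front of the rack (about (207,234)) and clear by about 11 mm. I'll draw it a little further, then lift.

Emit:
apply_moves(
  targets=[
    [[0, -6, 0], 0, 0],
    [[0, -6, 0], 0, 0],
    [[-8, 0, 0], 0, 0],
    [[-14, 0, 0], 0, 0],
    [[-16, 0, 0], 0, 0],
    [[-16, 0, 0], 0, 0],
    [[-14, 0, 0], 0, 0],
    [[0, 0, 0], 0, 0],
  ],
)

```text
clock: 8.15
eef_pos: [474.1, 106.9, 102.0]
tool_rot: [1.933, 1.568, 1.865]
force: [0.2, 0.1, -1.0]
width: 12.1
```

```bash
python3 plan.py 565.8 -82.8 100 -8.5 10 0
```

```text
t 8.15 p [474.1 106.9 102. ] jaw az -3.90 x [-8.0e-04  2.7e-03 -1.0e+00] w 12.1 F [ 0.2  0.1 -1. ] q [-0.1   0.62 -0.27  2.08  0.33  0.48 -0.67]
[0.1, -18.3, 10.4] 0.46 0.0
[0.1, -18.2, 10.6] 0.46 0.0
[0.1, -18.1, 10.7] 0.46 0.0
[0.1, -18.0, 10.9] 0.46 0.0
[0.1, -18.0, 11.0] 0.46 0.0
[0.1, -17.9, 11.2] 0.46 0.0
[0.1, -17.8, 11.3] 0.46 0.0
[0.1, -17.7, 11.4] 0.46 0.0
[0.1, -17.6, 11.6] 0.46 0.0
[0.1, -17.5, 11.7] 0.46 0.0
```

Emit:
apply_moves(
  targets=[
    [[0, -14, 8], 0.4, 0],
    [[0, -19, 11], 0.5, 0],
    [[0, -19, 11], 0.5, 0],
    [[0, -19, 11], 0.5, 0],
    [[0, -19, 11], 0.5, 0],
    [[0, -19, 11], 0.5, 0],
    [[0, -19, 12], 0.5, 0],
    [[0, -18, 12], 0.5, 0],
    [[0, -18, 12], 0.5, 0],
    [[0, -12, 8], 0.2, 0],
  ],
)

```text
clock: 9.4
eef_pos: [561.9, -97.2, 95.1]
tool_rot: [-2.832, 1.559, -2.99]
force: [-0.1, 0.1, -0.7]
width: 11.9
```

Emit:
apply_moves(
  targets=[
    [[0, 0, 0], 0, 0],
  ],
)

```text
clock: 9.52
eef_pos: [562.0, -98.8, 94.7]
tool_rot: [-2.807, 1.558, -2.968]
force: [0.8, 0.8, -1.1]
width: 12.1
```

```bash
python3 plan.py 565.8 -82.8 70 -8.5 4 0; python3 -c "
from h import *
s,_=shot('side','4'); t,_=shot('top','4')
crop(s,180,60,380,210,4,'pics/g1.png');crop(t,200,110,400,260,4,'pics/g2.png')"
```

```text
t 9.53 p [562.  -98.8  94.7] jaw az -9.21 x [-0.0124 -0.0022 -0.9999] w 12.1 F [ 0.8  0.8 -1.1] q [ 0.31  0.72 -0.29  1.84  0.33  0.64 -0.35]
[6.1, 4.1, 0.4] -0.18 0.0
[6.1, 4.1, 0.4] -0.18 0.0
[6.1, 4.1, 0.4] -0.18 0.0
[6.1, 4.1, 0.4] -0.18 0.0
```

View pics/g1.png

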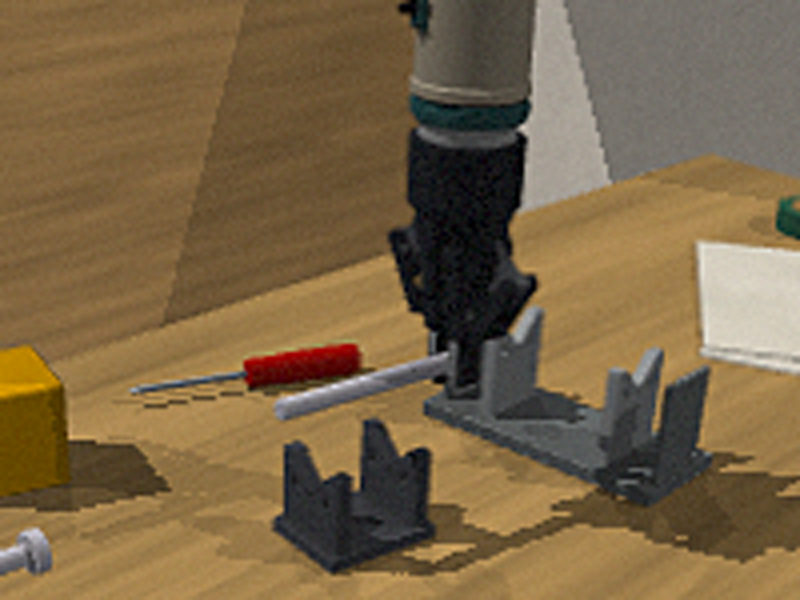

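View pics/g2.png

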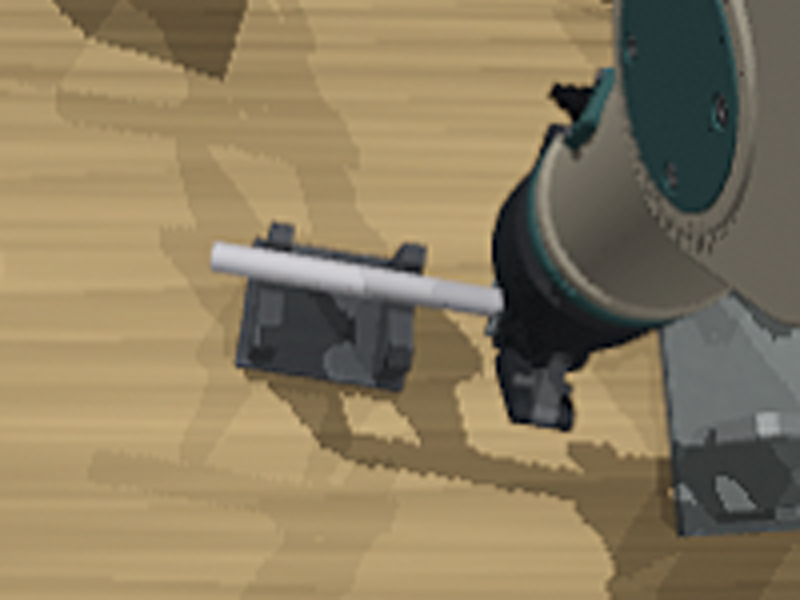

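The side view shows the shaft level with its rear end at about (250,162), above and beyond the rest. In the top view that end is at (253,174) and the shaft lies parallel to the notches. I'll check its end and direction.

```bash
python3 - <<'E'
from h import *
print(tri((180+280/4-.4,60+408/4-.4),(200+213/4-.4,110+257/4-.4)))
for n in('top','side'):
    im,d=load(f'pics/{n}4.npz'); C=cloud(n,d)
    X,Y,Z=C[...,0],C[...,1],C[...,2]
    m=(Z>95)&(Z<130)&(Y>-70)&(Y<90)&(X>540)&(X<610)
    nl,lab,st,_=cv2.connectedComponentsWithStats(m.astype(np.uint8)); k=1+np.argmax(st[1:,4]); P=C[lab==k]
    vx,vy,vz,x0,y0,z0=cv2.fitLine(P.astype(np.float32),cv2.DIST_HUBER,0,.01,.01).ravel()
    print(n,len(P),'az',np.degrees(np.arctan2(vy,vx)),'slope',vz,(x0,y0,z0),'ymax',P[:,1].max(),'x at y=-21',x0+(-21-y0)*vx/vy)
E
```

```text
(array([583.9662988 ,  42.09724891, 112.54729469]), np.float64(0.8020733649960535))
top 471 az 80.23999 slope -0.008629312 (np.float32(574.93024), np.float32(-14.224393), np.float32(117.5679)) ymax 41.719264161189926 x at y=-21 573.7648
side 209 az 80.840225 slope -0.022336766 (np.float32(571.2084), np.float32(-11.701828), np.float32(114.08078)) ymax 43.53377436323365 x at y=-21 569.7091
```

Emit:
apply_moves(
  targets=[
    [[4, 4, 0.4], -0.2, 0],
    [[6, 4, 0.5], -0.2, 0],
    [[6, 4, 0.5], -0.2, 0],
    [[6, 3, 0.5], -0.1, 0],
    [[0, 0, 0], 0, 0],
  ],
)

```text
clock: 10.25
eef_pos: [564.9, -77.2, 71.1]
tool_rot: [-3.045, 1.557, 3.098]
force: [-0.3, -0.1, -1.0]
width: 11.9
```

```bash
python3 plan.py 566.2 -83.4 50 -8.5 3 0
```

```text
t 10.25 p [564.9 -77.2  71.1] jaw az -7.99 x [-1.410e-02  6.000e-04 -9.999e-01] w 11.9 F [-0.3 -0.1 -1. ] q [ 0.27  0.76 -0.28  1.85  0.35  0.6  -0.38]
[7.0, -2.0, 0.8] 0.17 0.0
[7.0, -2.0, 0.8] 0.17 0.0
[7.0, -2.0, 0.8] 0.17 0.0
```

Emit:
apply_moves(
  targets=[
    [[5, -1.5, 0.6], 0.1, 0],
    [[6, -1.5, 0.6], 0.1, 0],
    [[4, -1, 0.4], 0.1, 0],
    [[0, 0, 0], 0, 0],
  ],
)

```text
clock: 10.75
eef_pos: [565.7, -82.6, 55.0]
tool_rot: [-2.994, 1.557, -3.14]
force: [0.7, -0.0, -0.2]
width: 12.0
```

```bash
python3 plan.py 566.2 -83.4 40 -8.5 3 0
```

```text
t 10.75 p [565.7 -82.6  55. ] jaw az -8.38 x [-0.0141 -0.     -0.9999] w 12.0 F [ 0.7 -0.  -0.2] q [ 0.27  0.78 -0.27  1.86  0.36  0.57 -0.38]
[5.0, -0.2, 0.3] 0.04 0.0
[5.0, -0.2, 0.3] 0.04 0.0
[5.0, -0.2, 0.3] 0.04 0.0
```

Emit:
apply_moves(
  targets=[
    [[5, -0.2, 0.2], 0, 0],
    [[5, -0.2, 0.2], 0, 0],
    [[3, 0, 0], 0, 0],
    [[0, 0, 0], 0, 0],
  ],
)

```text
clock: 11.25
eef_pos: [566.0, -83.1, 41.2]
tool_rot: [-2.999, 1.557, 3.138]
force: [-0.8, 0.1, -0.3]
width: 12.1
```

```bash
python3 plan.py 566.2 -83.4 37 -8.5 2 0; python3 -c "
from h import *
s,_=shot('side','5'); t,_=shot('top','5')
crop(s,220,80,330,180,7,'pics/h1.png');crop(t,230,130,370,230,5,'pics/h2.png')"
```

```text
t 11.25 p [566.  -83.1  41.2] jaw az -8.38 x [-0.0138  0.     -0.9999] w 12.1 F [-0.8  0.1 -0.3] q [ 0.26  0.8  -0.26  1.86  0.37  0.54 -0.39]
[2.1, -0.1, 0.2] 0.06 0.0
[2.1, -0.1, 0.2] 0.06 0.0
```

View pics/h1.png

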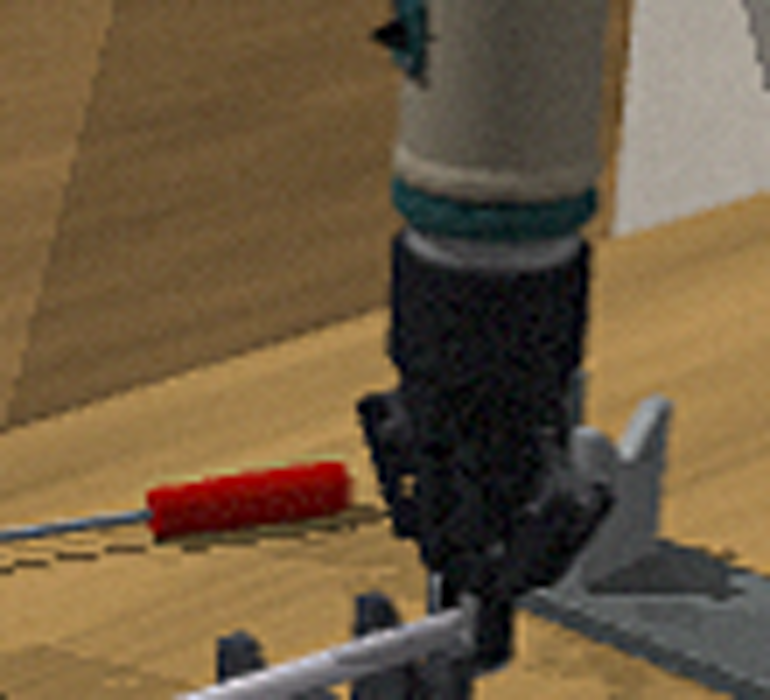

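View pics/h2.png

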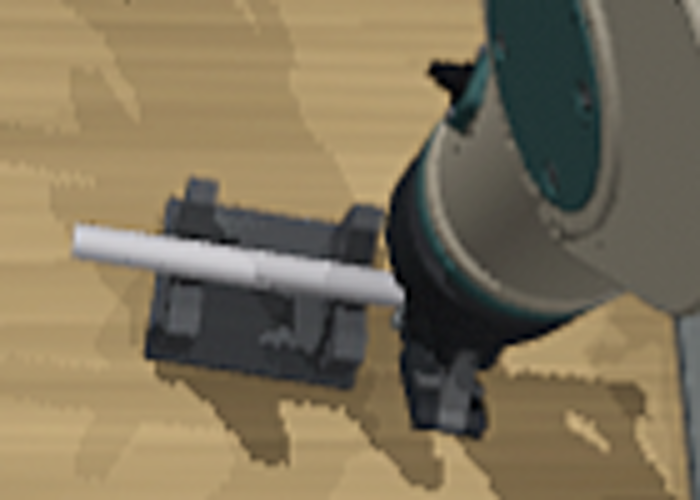

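The top view shows the shaft between the upright tips of both notches, a few mm above its seat. I'll lower it gently.

Emit:
apply_moves(
  targets=[
    [[1.5, 0, 0], 0, 0],
    [[1.2, 0, 0], 0, 0],
    [[0, 0, 0], 0, 0],
  ],
)

```text
clock: 11.72
eef_pos: [566.4, -83.1, 38.9]
tool_rot: [-2.993, 1.558, -3.14]
force: [0.1, -0.0, -0.5]
width: 11.9
```

Emit:
apply_moves(
  targets=[
    [[1, 0, 0], 0, 0],
    [[0, 0, 0], 0, 0],
  ],
)

```text
clock: 11.98
eef_pos: [566.4, -83.1, 37.9]
tool_rot: [-2.991, 1.558, -3.137]
force: [-0.7, 0.2, -0.1]
width: 12.0
```

Emit:
apply_moves(
  targets=[
    [[1, 0, 0], 0, 0],
    [[0, 0, 0], 0, 0],
  ],
)

```text
clock: 12.22
eef_pos: [566.3, -83.1, 37.0]
tool_rot: [-2.984, 1.558, -3.13]
force: [-0.6, -0.9, 0.5]
width: 11.9
```

Emit:
apply_moves(
  targets=[
    [[0.8, 0, 0], 0, 0],
    [[0, 0, 0], 0, 0],
  ],
)

```text
clock: 12.48
eef_pos: [566.3, -83.1, 36.7]
tool_rot: [-2.965, 1.558, -3.111]
force: [-1.8, -0.5, 2.4]
width: 12.0
```

Emit:
apply_moves(
  targets=[
    [[0.6, 0, 0], 0, 0],
    [[0, 0, 0], 0, 12],
    [[0, 0, 0], 0, 20],
    [[0, 0, 0], 0, 30],
    [[0, 0, 0], 0, 40],
    [[0, 0, 0], 0, 50],
    [[0, 0, 0], 0, 60],
    [[0, 0, 0], 0, 60],
  ],
)

```text
clock: 13.48
eef_pos: [566.8, -83.1, 35.8]
tool_rot: [-2.989, 1.559, -3.135]
force: [0.3, 0.2, 0.2]
width: 59.9
```

```bash
python3 plan.py 566.2 -83.4 120 -8.5 5 60; python3 -c "
from h import *
s,_=shot('side','6'); t,_=shot('top','6')
crop(s,220,80,330,220,5,'pics/i1.png');crop(t,230,130,370,230,5,'pics/i2.png')"
```

```text
t 13.47 p [566.8 -83.1  35.8] jaw az -8.39 x [-1.180e-02 -1.000e-04 -9.999e-01] w 59.9 F [0.3 0.2 0.2] q [ 0.26  0.81 -0.25  1.86  0.37  0.53 -0.39]
[-16.8, -0.1, -0.3] 0.02 60.0
[-16.8, -0.1, -0.3] 0.02 60.0
[-16.8, -0.1, -0.3] 0.02 60.0
[-16.8, -0.1, -0.3] 0.02 60.0
[-16.8, -0.1, -0.3] 0.02 60.0
```

View pics/i1.png

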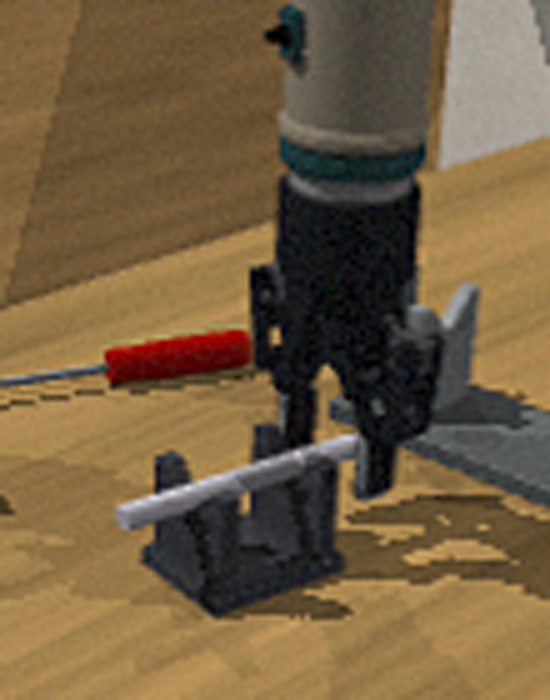

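View pics/i2.png

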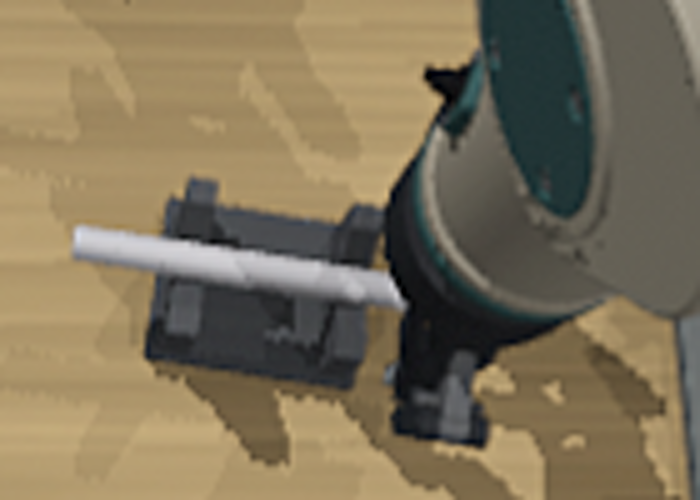

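The side view shows the shaft lying in both notches of the rest, from about (245,183) to (291,168), with the fingers open. I'll raise straight up and measure.

Emit:
apply_moves(
  targets=[
    [[-10, 0, 0], 0, 60],
    [[-16, 0, 0], 0, 60],
    [[-18, 0, 0], 0, 60],
    [[-18, 0, 0], 0, 60],
    [[-14, 0, 0], 0, 60],
    [[0, 0, 0], 0, 60],
  ],
)

```text
clock: 14.32
eef_pos: [568.9, -83.1, 119.1]
tool_rot: [-2.914, 1.563, -3.06]
force: [1.0, 0.3, -0.3]
width: 60.0
```

```bash
python3 - <<'E'
from h import *
s,sd=shot('side','7'); t,td=shot('top','7')
crop(s,220,100,330,220,5,'pics/j1.png');crop(t,230,130,370,230,5,'pics/j2.png')
for n,d in(('top',td),('side',sd)):
    C=cloud(n,d); X,Y,Z=C[...,0],C[...,1],C[...,2]
    m=(Z>50)&(Z<68)&(Y>-115)&(Y<75)&(X>540)&(X<610)
    im=t if n=='top' else s
    m&=im.min(2)>105
    nl,lab,st,_=cv2.connectedComponentsWithStats(m.astype(np.uint8)); k=1+np.argmax(st[1:,4]); P=C[lab==k]
    vx,vy,vz,x0,y0,z0=cv2.fitLine(P.astype(np.float32),cv2.DIST_HUBER,0,.01,.01).ravel()
    u=np.array([vx,vy,vz])*np.sign(vy); w=(P-[x0,y0,z0])@u; e=np.array([x0,y0,z0])+np.outer([w.min(),w.max()],u)
    print(n,len(P),'az',np.degrees(np.arctan2(u[1],u[0])),'slope',u[2],'ends',e.round(1),'mid',e.mean(0).round(1),'len',np.ptp(w))
E
python3 plan.py 575 -21 120 -8.5 4 60
```

```text
top 514 az 81.76388 slope -0.0016246254 ends [[565.3 -90.3  60.6]
 [586.7  57.2  60.4]] mid [576.  -16.6  60.5] len 149.0751632551669
side 168 az 80.968346 slope -0.0049328436 ends [[559.6 -98.1  60.1]
 [584.7  59.8  59.3]] mid [572.1 -19.1  59.7] len 159.8847721792044
t 14.43 p [567.9 -83.1 117.7] jaw az -8.38 x [-1.040e-02 -4.000e-04 -9.999e-01] w 60.1 F [-0.4 -0.5  0.2] q [ 0.3   0.69 -0.31  1.82  0.32  0.69 -0.34]
[-0.6, 15.6, -0.5] 0.03 60.0
[-0.6, 15.6, -0.5] 0.03 60.0
[-0.6, 15.6, -0.5] 0.03 60.0
[-0.6, 15.6, -0.5] 0.03 60.0
```

View pics/j1.png

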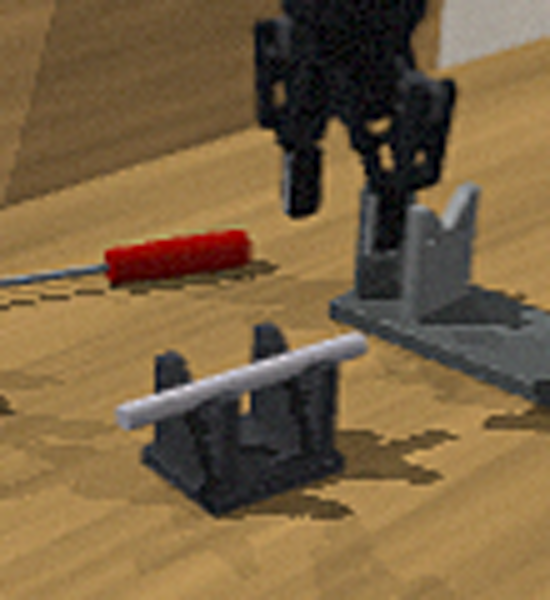

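View pics/j2.png

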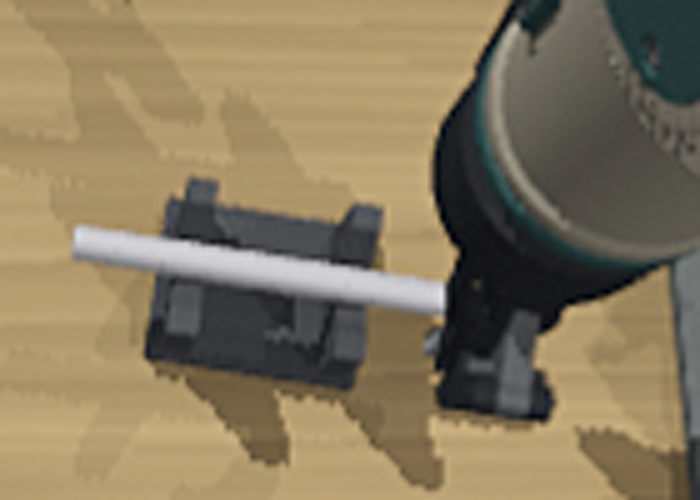

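The side view shows the shaft seated level across both uprights, (245,182) to (291,169). The measured middle is about (575,-21), az 81.5 degrees, on the rest's centre within a couple of mm. Next is the middle grasp.

Emit:
apply_moves(
  targets=[
    [[0, 11, -0.4], 0, 60],
    [[0, 15, -0.5], 0, 60],
    [[0, 15, -0.5], 0, 60],
    [[0, 12, -0.5], 0, 60],
    [[0, 0, 0], 0, 60],
  ],
)

```text
clock: 15.05
eef_pos: [572.8, -24.1, 115.5]
tool_rot: [-3.099, 1.557, 3.041]
force: [0.1, 0.3, -0.2]
width: 60.0
```

```bash
python3 plan.py 575.2 -21.3 85 -8.5 3 60
```

```text
t 15.05 p [572.8 -24.1 115.5] jaw az -8.19 x [-0.0142  0.0014 -0.9999] w 60.0 F [ 0.1  0.3 -0.2] q [ 0.19  0.69 -0.31  1.82  0.31  0.69 -0.44]
[10.2, 1.0, 0.8] 0.1 60.0
[10.2, 1.1, 0.8] 0.1 60.0
[10.2, 1.1, 0.8] 0.1 60.0
```

Emit:
apply_moves(
  targets=[
    [[9, 1, 0.7], 0.1, 60],
    [[10, 1, 0.7], 0.1, 60],
    [[9, 0.5, 0.7], 0.1, 60],
    [[0, 0, 0], 0, 60],
  ],
)

```text
clock: 15.55
eef_pos: [574.3, -23.7, 84.7]
tool_rot: [-2.986, 1.555, -3.137]
force: [-0.9, -0.8, -0.2]
width: 60.0
```

```bash
python3 plan.py 575.2 -21.3 36.5 -8.5 5 60; python3 -c "
from h import *
s,_=shot('side','8')
crop(s,220,80,330,220,5,'pics/k1.png')"
```

```text
t 15.55 p [574.3 -23.7  84.7] jaw az -8.64 x [-1.590e-02 -1.000e-04 -9.999e-01] w 60.0 F [-0.9 -0.8 -0.2] q [ 0.17  0.74 -0.29  1.83  0.33  0.63 -0.46]
[9.6, 0.5, 0.2] -0.03 60.0
[9.6, 0.5, 0.2] -0.03 60.0
[9.6, 0.5, 0.2] -0.03 60.0
[9.6, 0.5, 0.2] -0.03 60.0
[9.6, 0.5, 0.2] -0.03 60.0
```

View pics/k1.png

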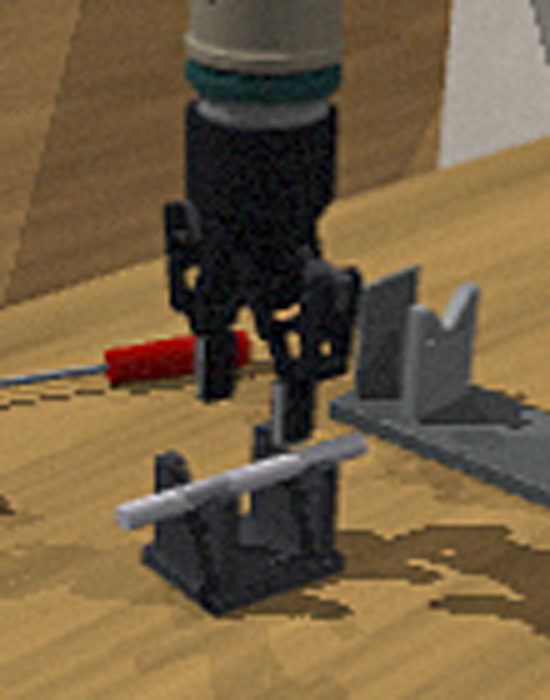

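The side view shows the open fingers above the shaft's middle, between the uprights (finger tips at about (263,160) and (279,168)). I'll go down to the grasp height.

Emit:
apply_moves(
  targets=[
    [[8, 1, 0.2], 0, 60],
    [[9, 0.7, 0.2], 0, 60],
    [[9, 0.3, 0.2], 0, 60],
    [[8, 0.3, 0.2], 0, 60],
    [[7, 0.2, 0], 0, 60],
    [[0, 0, 0], 0, 60],
  ],
)

```text
clock: 16.35
eef_pos: [575.2, -21.4, 41.2]
tool_rot: [-2.986, 1.556, -3.137]
force: [0.9, 0.7, 0.5]
width: 60.0
```

```bash
python3 plan.py 575.2 -21.3 36.5 -8.5 1 60
```

```text
t 16.35 p [575.2 -21.4  41.2] jaw az -8.66 x [-1.510e-02 -1.000e-04 -9.999e-01] w 60.0 F [0.9 0.7 0.5] q [ 0.15  0.81 -0.25  1.85  0.35  0.55 -0.49]
[4.7, 0.1, -0.0] -0.16 60.0
```

Emit:
apply_moves(
  targets=[
    [[4.7, 0, 0], 0, 60],
    [[0, 0, 0], 0, 60],
    [[0, 0, 0], 0, 0],
    [[0, 0, 0], 0, 0],
    [[0, 0, 0], 0, 0],
    [[0, 0, 0], 0, 0],
    [[0, 0, 0], 0, 0],
    [[0, 0, 0], 0, 0],
  ],
)

```text
clock: 17.35
eef_pos: [575.2, -21.3, 37.1]
tool_rot: [-2.979, 1.556, -3.13]
force: [-0.2, -0.4, 0.5]
width: 12.0
```

```bash
python3 plan.py 575.2 -21.3 120 -8.5 5 0
```

```text
t 17.35 p [575.2 -21.3  37.1] jaw az -8.65 x [-1.460e-02 -2.000e-04 -9.999e-01] w 12.0 F [-0.2 -0.4  0.5] q [ 0.15  0.81 -0.25  1.85  0.36  0.54 -0.49]
[-16.6, -0.0, -0.2] -0.03 0.0
[-16.6, -0.0, -0.2] -0.03 0.0
[-16.6, -0.0, -0.2] -0.03 0.0
[-16.6, -0.0, -0.2] -0.03 0.0
[-16.6, -0.0, -0.2] -0.03 0.0
```

Emit:
apply_moves(
  targets=[
    [[-6, 0, 0], 0, 0],
    [[-12, 0, 0], 0, 0],
    [[-17, 0, 0], 0, 0],
    [[-20, 0, 0], 0, 0],
    [[-20, 0, 0], 0, 0],
    [[-16, 0, 0], 0, 0],
    [[0, 0, 0], 0, 0],
  ],
)

```text
clock: 18.23
eef_pos: [578.4, -21.5, 136.4]
tool_rot: [-2.969, 1.562, -3.12]
force: [0.0, -0.0, -1.3]
width: 11.9
```

```bash
python3 plan.py 567.5 -244.5 130 -86.8 10 0
```

```text
t 18.23 p [578.4 -21.5 136.4] jaw az -8.67 x [-9.2e-03 -2.0e-04 -1.0e+00] w 11.9 F [ 0.  -0.  -1.3] q [ 0.19  0.67 -0.32  1.8   0.29  0.73 -0.44]
[0.7, -22.2, 2.3] 7.81 0.0
[0.7, -21.7, 5.3] 7.81 0.0
[0.7, -20.8, 8.2] 7.81 0.0
[0.7, -19.5, 10.9] 7.81 0.0
[0.7, -17.8, 13.5] 7.81 0.0
[0.7, -15.8, 15.8] 7.81 0.0
[0.7, -13.5, 17.8] 7.81 0.0
[0.7, -11.0, 19.5] 7.81 0.0
[0.7, -8.2, 20.8] 7.81 0.0
[0.7, -5.3, 21.7] 7.81 0.0
```

Emit:
apply_moves(
  targets=[
    [[0, -18, 2], 6.5, 0],
    [[0, -21, 5], 8, 0],
    [[0, -20, 8], 8, 0],
    [[0, -19, 11], 8, 0],
    [[0, -18, 13], 8, 0],
    [[0, -15, 15], 8, 0],
    [[0, -13, 17], 8, 0],
    [[0, -10, 18], 8, 0],
    [[0, -7, 18], 8, 0],
    [[0, 0, 0], 0, 0],
  ],
)

```text
clock: 19.48
eef_pos: [563.4, -213.2, 130.9]
tool_rot: [-1.845, 1.551, 3.019]
force: [-0.0, 0.1, -1.1]
width: 12.0
```

```bash
python3 plan.py 567.5 -244.5 130 -86.8 3 0
```

```text
t 19.48 p [ 563.4 -213.2  130.9] jaw az -81.31 x [-0.02    0.0025 -0.9998] w 12.0 F [-0.   0.1 -1.1] q [ 0.3   0.69  0.02  1.73 -0.02  0.74 -1.09]
[0.3, -0.2, 10.5] 1.83 0.0
[0.3, 0.1, 10.5] 1.83 0.0
[0.3, 0.5, 10.5] 1.83 0.0
```

Emit:
apply_moves(
  targets=[
    [[0, 0, 8], 1.6, 0],
    [[0, 0, 11], 1.8, 0],
    [[0, 0, 8], 1.4, 0],
    [[0, 0, 0], 0, 0],
  ],
)

```text
clock: 19.98
eef_pos: [567.2, -238.8, 130.0]
tool_rot: [-1.862, 1.549, 2.92]
force: [-0.1, 0.7, -2.3]
width: 11.8
```

```bash
python3 plan.py 567.5 -244.5 100 -86.8 3 0; python3 - <<'E'
from h import *
s,sd=shot('side','9'); t,td=shot('top','9')
crop(s,260,60,380,200,5,'pics/l1.png');crop(t,320,110,450,260,4,'pics/l2.png')
E
```

```text
t 19.98 p [ 567.2 -238.8  130. ] jaw az -86.02 x [-0.0209  0.0047 -0.9998] w 11.8 F [-0.1  0.7 -2.3] q [ 0.33  0.71  0.04  1.69 -0.04  0.76 -1.12]
[10.0, 0.2, 2.0] 0.26 0.0
[10.0, 0.2, 2.0] 0.26 0.0
[10.0, 0.2, 2.0] 0.26 0.0
```

View pics/l1.png

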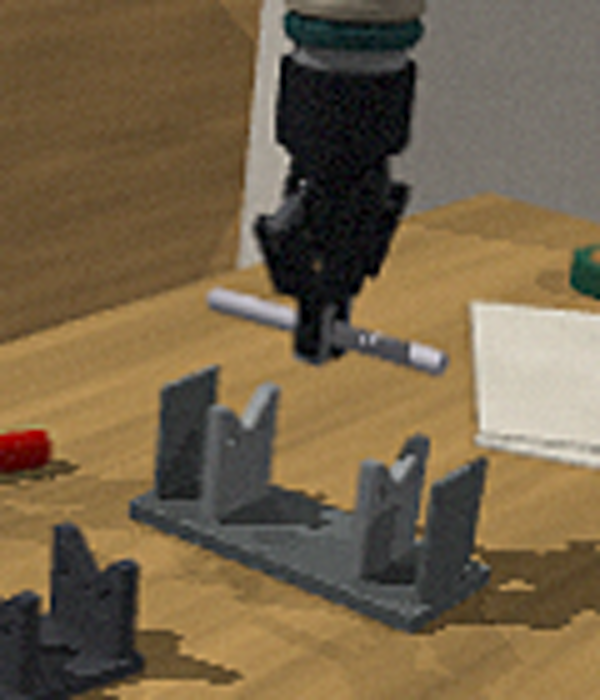

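View pics/l2.png

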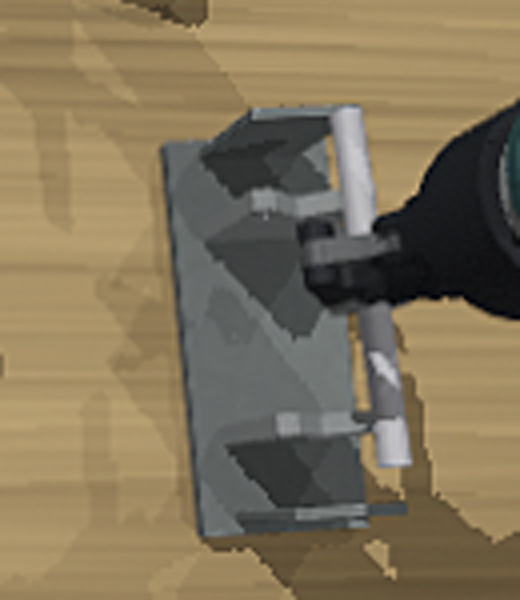

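The side view shows the shaft held above the stand, ends at about (303,119) and (348,132). In the top view its ends are at about (406,137) and (419,226). I'll triangulate both ends.

```bash
python3 - <<'E'
from h import *
a=tri((260+214/5-.4,60+298/5-.4),(320+346/4-.4,110+110/4-.4));b=tri((260+440/5-.4,60+360/5-.4),(320+396/4-.4,110+462/4-.4))
print(a,b,(a[0]+b[0])/2,a[0]-b[0],np.degrees(np.arctan2(*(a[0]-b[0])[1::-1])))
E
```

```text
(array([ 647.64392203, -233.08164805,  145.66803088]), np.float64(0.97268569784327)) (array([ 489.66609982, -243.40095018,  150.94892745]), np.float64(0.11893662339353767)) [ 568.65501093 -238.24129911  148.30847916] [157.97782221  10.31930213  -5.28089656] 3.737320006916204
```

Emit:
apply_moves(
  targets=[
    [[7, 0, 1.6], 0.2, 0],
    [[10, 0, 1.8], 0.2, 0],
    [[9, 0, 1.5], 0.2, 0],
    [[0, 0, 0], 0, 0],
  ],
)

```text
clock: 20.58
eef_pos: [566.6, -241.5, 101.5]
tool_rot: [-1.922, 1.547, 2.852]
force: [0.3, 0.2, -0.4]
width: 11.9
```

```bash
python3 plan.py 566.5 -244.3 70 -86.8 4 0
```

```text
t 20.57 p [ 566.6 -241.5  101.5] jaw az -86.49 x [-0.0224  0.0067 -0.9997] w 11.9 F [ 0.3  0.2 -0.4] q [ 0.33  0.75  0.04  1.7  -0.04  0.71 -1.12]
[7.9, 0.1, 0.8] 0.08 0.0
[7.9, 0.1, 0.8] 0.08 0.0
[7.9, 0.1, 0.8] 0.08 0.0
[7.9, 0.1, 0.8] 0.08 0.0
```

Emit:
apply_moves(
  targets=[
    [[6, 0, 1], 0, 0],
    [[8, 0, 1], 0, 0],
    [[8, 0, 1], 0, 0],
    [[6, 0, 0.5], 0, 0],
    [[0, 0, 0], 0, 0],
  ],
)

```text
clock: 21.2
eef_pos: [566.2, -245.0, 71.4]
tool_rot: [-1.924, 1.547, 2.849]
force: [-0.1, -0.5, -0.6]
width: 12.2
```

```bash
python3 plan.py 566.5 -244.3 62 -86.8 2 0; python3 - <<'E'
from h import *
s,sd=shot('side','10'); t,td=shot('top','10')
crop(s,260,60,380,200,5,'pics/n1.png');crop(t,320,110,450,260,4,'pics/n2.png')
E
```

```text
t 21.20 p [ 566.2 -245.    71.4] jaw az -86.49 x [-0.0225  0.0068 -0.9997] w 12.2 F [-0.1 -0.5 -0.6] q [ 0.34  0.79  0.04  1.72 -0.04  0.66 -1.11]
[4.7, 0.3, -0.3] 0.15 0.0
[4.7, 0.3, -0.3] 0.15 0.0
```

View pics/n1.png

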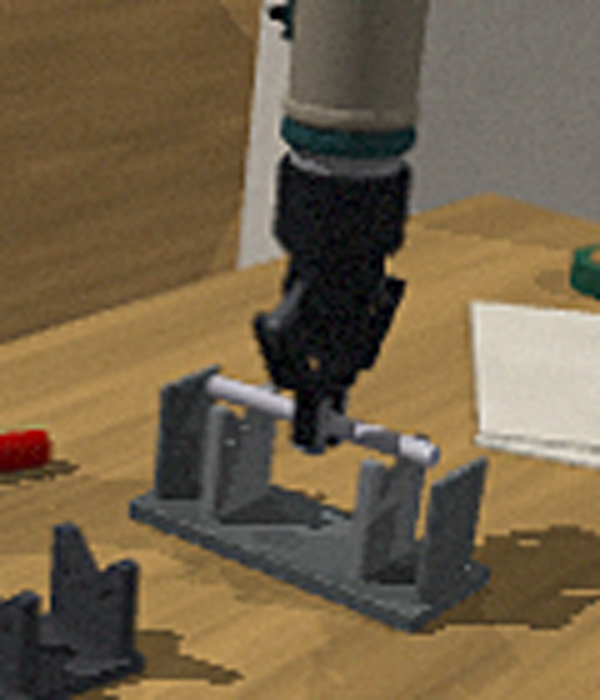

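View pics/n2.png

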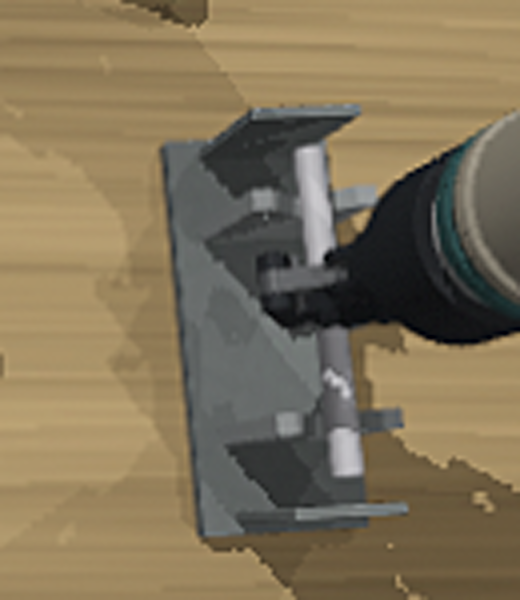

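Both views show the shaft between the end plates and over both notches (top view: ends at about (398,148) and (406,227)). I'll lower it gently.

Emit:
apply_moves(
  targets=[
    [[4, 0, 0], 0, 0],
    [[4, 0, 0], 0, 0],
    [[2, 0, 0], 0, 0],
    [[0, 0, 0], 0, 0],
  ],
)

```text
clock: 21.8
eef_pos: [566.8, -245.1, 61.9]
tool_rot: [-1.919, 1.55, 2.855]
force: [-1.1, 0.0, -1.0]
width: 12.1
```

Emit:
apply_moves(
  targets=[
    [[1.2, 0, 0], 0, 0],
    [[0, 0, 0], 0, 0],
  ],
)

```text
clock: 22.05
eef_pos: [567.0, -245.1, 60.7]
tool_rot: [-1.919, 1.55, 2.855]
force: [-1.1, -0.5, -0.1]
width: 11.9
```

Emit:
apply_moves(
  targets=[
    [[1, 0, 0], 0, 0],
    [[0, 0, 0], 0, 0],
  ],
)

```text
clock: 22.3
eef_pos: [567.1, -245.2, 59.8]
tool_rot: [-1.915, 1.55, 2.859]
force: [-0.2, -0.9, -0.5]
width: 11.8
```

Emit:
apply_moves(
  targets=[
    [[1, 0, 0], 0, 0],
    [[0, 0, 0], 0, 0],
  ],
)

```text
clock: 22.55
eef_pos: [567.2, -245.6, 59.0]
tool_rot: [-1.897, 1.551, 2.877]
force: [-0.2, -0.6, -0.6]
width: 12.1
```

Emit:
apply_moves(
  targets=[
    [[1, 0, 0], 0, 0],
    [[0, 0, 0], 0, 0],
  ],
)

```text
clock: 22.8
eef_pos: [567.5, -246.0, 58.3]
tool_rot: [-1.876, 1.552, 2.897]
force: [-1.5, -0.1, 0.5]
width: 12.0
```

Emit:
apply_moves(
  targets=[
    [[0.8, 0, 0], 0, 0],
    [[0, 0, 0], 0, 0],
  ],
)

```text
clock: 23.05
eef_pos: [567.6, -246.4, 57.7]
tool_rot: [-1.859, 1.552, 2.914]
force: [0.1, 0.2, 1.5]
width: 12.0
```

Emit:
apply_moves(
  targets=[
    [[0.8, 0, 0], 0, 0],
    [[0, 0, 0], 0, 0],
  ],
)

```text
clock: 23.3
eef_pos: [567.7, -246.7, 57.2]
tool_rot: [-1.843, 1.553, 2.93]
force: [-1.2, -1.0, 1.4]
width: 12.0
```

Emit:
apply_moves(
  targets=[
    [[1, 0, 0.5], 0, 0],
    [[0, 0, 0], 0, 0],
  ],
)

```text
clock: 23.55
eef_pos: [567.8, -246.8, 57.2]
tool_rot: [-1.875, 1.553, 2.898]
force: [-0.1, -0.7, 1.8]
width: 12.0
```

```bash
python3 plan.py 566.5 -244.3 62 -86.8 1 0; python3 - <<'E'
from h import *
s,sd=shot('side','11'); t,td=shot('top','11')
crop(s,260,60,380,200,5,'pics/o1.png');crop(t,320,110,450,260,4,'pics/o2.png')
E
```

```text
t 23.55 p [ 567.8 -246.8   57.2] jaw az -86.54 x [-0.0175  0.0043 -0.9998] w 12.0 F [-0.1 -0.7  1.8] q [ 0.34  0.81  0.04  1.72 -0.04  0.63 -1.11]
[-4.8, -1.2, -2.6] 0.26 0.0
```

View pics/o1.png

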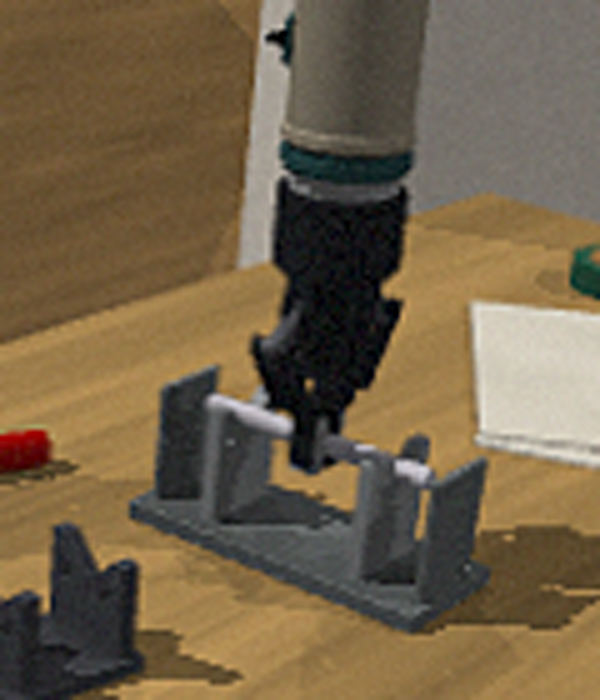

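View pics/o2.png

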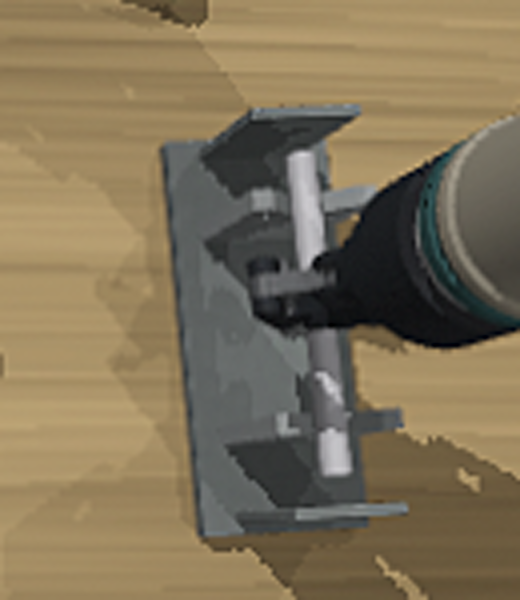

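Both views show the shaft down inside both notches, between the plates. The TCP height is 57 mm and the upward force is 1.8 N, so it is carried by the posts. Opening slowly.

Emit:
apply_moves(
  targets=[
    [[0.3, 0, 0], 0, 12],
    [[0, 0, 0], 0, 16],
    [[0, 0, 0], 0, 22],
    [[0, 0, 0], 0, 30],
    [[0, 0, 0], 0, 40],
    [[0, 0, 0], 0, 50],
    [[0, 0, 0], 0, 60],
    [[0, 0, 0], 0, 60],
  ],
)

```text
clock: 24.65
eef_pos: [567.3, -245.5, 55.5]
tool_rot: [-1.936, 1.55, 2.838]
force: [0.0, -0.0, 0.2]
width: 59.8
```

```bash
python3 plan.py 566.5 -244.3 150 -86.8 5 60; python3 - <<'E'
from h import *
s,sd=shot('side','12'); t,td=shot('top','12')
crop(s,260,60,380,200,5,'pics/p1.png');crop(t,320,110,450,260,4,'pics/p2.png')
E
```

```text
t 24.65 p [ 567.3 -245.5   55.5] jaw az -86.47 x [-0.0194  0.0061 -0.9998] w 59.8 F [ 0.  -0.   0.2] q [ 0.34  0.82  0.04  1.72 -0.04  0.63 -1.11]
[-18.9, -0.5, -0.4] 0.07 60.0
[-18.9, -0.5, -0.4] 0.07 60.0
[-18.9, -0.5, -0.4] 0.07 60.0
[-18.9, -0.5, -0.4] 0.07 60.0
[-18.9, -0.5, -0.4] 0.07 60.0
```

View pics/p1.png

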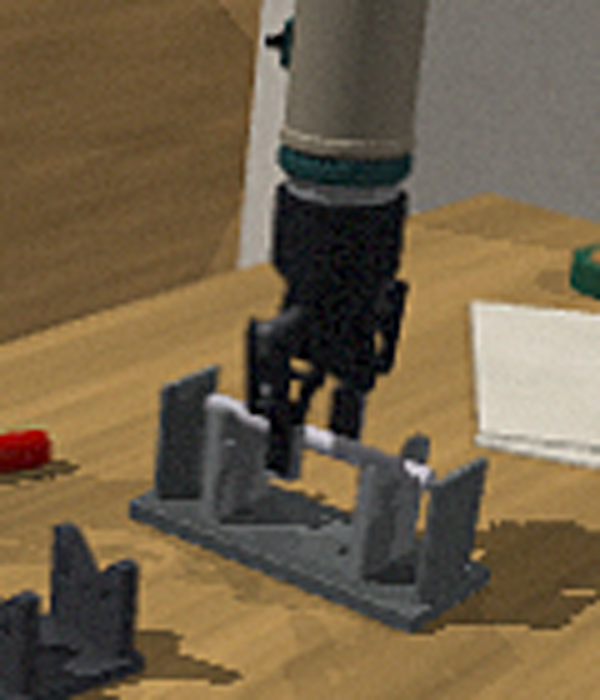

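View pics/p2.png

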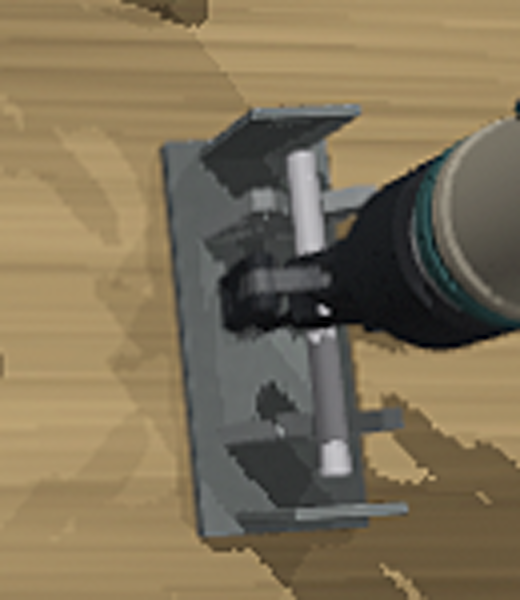

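The shaft rests in both notches with the fingers open on either side. Raising straight up, slowly at first.

Emit:
apply_moves(
  targets=[
    [[-6, 0, 0], 0, 60],
    [[-12, 0, 0], 0, 60],
    [[-18, 0, 0], 0, 60],
    [[-22, 0, 0], 0, 60],
    [[-25, 0, 0], 0, 60],
    [[-25, 0, 0], 0, 60],
    [[-20, 0, 0], 0, 60],
    [[-10, 0, 0], 0, 60],
    [[0, 0, 0], 0, 60],
  ],
)

```text
clock: 25.88
eef_pos: [571.6, -247.1, 207.2]
tool_rot: [-1.891, 1.559, 2.883]
force: [-0.6, 0.5, 0.6]
width: 59.6
```

```bash
python3 - <<'E'
from h import *
s,sd=shot('side','13'); t,td=shot('top','13')
crop(s,260,60,380,200,5,'pics/q1.png');crop(t,320,110,450,260,4,'pics/q2.png')
for n,d,im in(('top',td,t),('side',sd,s)):
    C=cloud(n,d); X,Y,Z=C[...,0],C[...,1],C[...,2]
    m=(Z>68)&(Z<88)&(abs(Y+245)<14)&(X>479)&(X<657)
    nl,lab,st,_=cv2.connectedComponentsWithStats(m.astype(np.uint8)); k=1+np.argmax(st[1:,4]); P=C[lab==k]
    vx,vy,vz,x0,y0,z0=cv2.fitLine(P.astype(np.float32),cv2.DIST_HUBER,0,.01,.01).ravel()
    u=np.array([vx,vy,vz])*np.sign(vx); w=(P-[x0,y0,z0])@u; e=np.array([x0,y0,z0])+np.outer([w.min(),w.max()],u)
    print(n,len(P),'az',np.degrees(np.arctan2(u[1],u[0])),'slope',u[2],'ends',e.round(1).tolist(),'mid',e.mean(0).round(1),'len',np.ptp(w))
print(status.read_state()['eef_pos'],status.read_state()['qd'].round(3),status.read_state()['clock'])
E
```

```text
top 686 az 3.0349452 slope 0.00067562814 ends [[488.0, -248.8, 79.8], [647.4, -240.3, 79.9]] mid [ 567.7 -244.6   79.8] len 159.5689548975017
side 202 az 2.3446784 slope 0.003379596 ends [[487.9, -244.7, 77.7], [646.4, -238.2, 78.2]] mid [ 567.1 -241.4   78. ] len 158.60552763613154
[ 570.91862235 -246.7906406   205.87172589] [ 0.001  0.017 -0.001  0.01  -0.002 -0.     0.001] 25.975
```

View pics/q1.png

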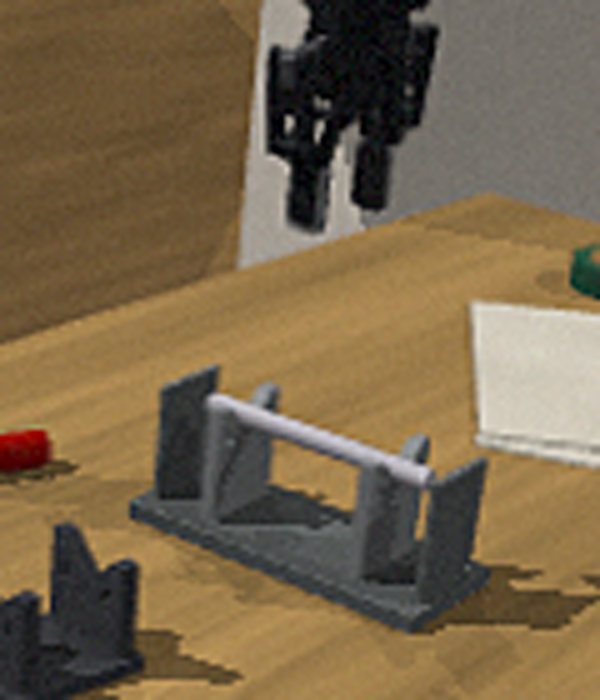

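View pics/q2.png

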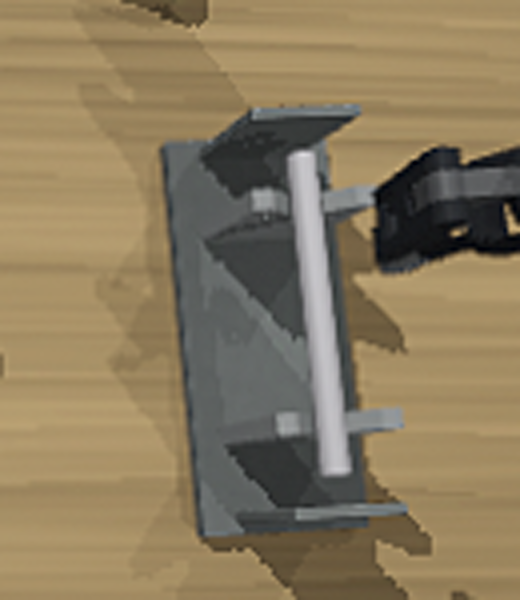

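The shaft is level in both notches, with its middle at (567.7, -244.6) against the stand's (567.4, -244.7) in the same view. The gripper is well clear, so I'm handing in.

```bash
python3 -c "
from cell import ctrl
print(ctrl.finish_job())"
```

```text
the job is handed in; nothing more can be done
None
```

The plain thick shaft is lying in the check stand's notches, let go, and the job is handed in at about 26 s. No verdict is reported.

I drew the shaft about 105 mm out of the rack by its free end and laid it in the V rest. I let go there, checked it, took it again by its middle and laid it in the check stand. Both times I lowered it until the force showed the notches taking its weight before opening the fingers.

**V rest:** The shaft lay level in both notches, in line with the rest to within about 1 degree. Its middle was about on the rest's centre, roughly (575, -21), to within a couple of mm. In the top view the arm hid one end of the shaft, so that figure comes from the visible end plus the known length; the side view saw the whole shaft and agreed.

**Check stand:** In the top view the shaft's middle is at (567.7, -244.6) mm and the stand's at (567.4, -244.7) mm. They are in line to within about 1 degree. The shaft is level, with its top about 78 to 80 mm up, a little under the 82 mm expected for a seated shaft. Both ends are clear of the end plates, and the gripper is about 130 mm above the shaft.

**Disagreements:**
- The two cameras differed by about 1 to 4 mm, mostly the side view's y reading about 2 mm higher. I therefore compared shaft and stand within one view.
- In the last lowering the tool moved about 1.5 mm sideways as the shaft settled. It also stood about 1 degree off vertical, so one end touched slightly before the other.

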